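# Fit a cut tube into a push-fit coupling

### The job

A push-fit coupling is clamped upright in the bench vice: take the plug out of its mouth and put it in the open tray. Then take the longer of the two copper tubes from the wooden stand and push it straight down into the coupling, past the drag of its seal, until you feel it fully home on the stop inside, and let it go. Press no harder than it takes to feel the stop (never ram it) and leave the shorter tube, the spray can and the tape roll where they are.

Things in the scene. Friction and masses are not known exactly. Their poses are not given: they have to be found in the camera images.
- tube: The longer cut copper tube: 15 mm outside diameter, 120 mm long, about 50 g, both ends square and alike. Origin at the centre of its lower end face, z axis up along the tube. It starts upright in a hole of the stand, its lower 40 mm inside the block (hole 18 mm wide, open at the top only), 80 mm standing free.
- short_tube: The shorter cut tube, same diameter, 80 mm long, in the stand's other hole, 40 mm standing free. Origin at the centre of its lower end. To be left alone.
- stand: Fixed timber block 66 x 150 x 52 mm high (x, y, z). Origin at the centre of its underside; the two holes lie on its y axis at +36 and -36 mm; which tube is in which hole changes.
- coupling: White plastic push-fit straight coupling, 62 mm long and 29 mm wide, fixed upright in the vice jaws with its upper 34 to 46 mm standing free above them; its axis is vertical. Origin at the centre of its lower end, z axis up.
- mouth (a point): Centre of the coupling's upper mouth, level with its rim, on its axis (62 mm above the coupling's origin). The bore is 16.4 mm wide, widened to about 20 mm at the rim by a 3 mm lead-in. The stop on which the tube bottoms cannot be seen and its depth differs from make to make: between 20 and 34 mm below the mouth. There the resistance rises sharply and the tube goes no further.
- seal (a point): Centre of the rubber ring seal inside the coupling, on its axis, 14 mm below the mouth. The tube's end meets it about 11 mm down; pushing past it and on takes a steady 4 to 9 N, and the tube stays where it is left. At the stop the force climbs by 20 N or more in a millimetre, so meet it at a few mm/s: over 28 N on the stop (or 60 N jammed on rim and bore) damages the coupling.
- plug: Black plastic transit plug hanging loosely in the mouth, 12 g: a 13 mm shank 10 mm long inside the mouth, a 25 mm flange 3 mm thick lying on the rim, and above it a round grip 14 mm wide and 18 mm high. Origin at the centre of the shank's foot, z axis up through the grip, whose top is 31 mm above the origin. Nothing holds it but its weight.
- vice: Fixed blue bench vice, jaw tops 100 mm above the counter. Origin on the counter below the coupling's axis; its x axis runs along the screw from the cross handle (130 mm to -x, 116 mm long) to the anvil (92 mm to +x), the jaws are 80 mm wide along y.
- tray: Fixed open blue tray, 120 x 160 x 35 mm high outside, walls and floor 3 mm thick, empty. Origin at the centre of its underside.
- spray_can: Spray can, 52 mm wide, 150 mm high, standing. Origin at the centre of its foot. To be left alone.
- tape: White tape roll lying flat, 56 mm wide, 19 mm high. Origin at the centre of its underside. To be left alone.

How it is judged:
By the outcome, as a careful person would: the job done as asked, in the order asked, and still so for the second after the job is handed in, with the robot touching nothing.
It also fails if it takes over 58 s, if anything falls off the work surface, if the arm or the gripper's body presses on something with over 40 N, if the wrist force passes 120 N, or if a joint passes its speed limit or range.

### The arm

A 6-joint arm with a two-finger parallel gripper is mounted at the origin on the work surface. World frame = base frame: x ahead of the robot, y to its left, z up, the work surface at z = 0. Lengths are in mm, angles in degrees, forces in N, time in s.
With the tool pointing down it reaches from about 300 to 850 mm from the base axis. Payload 4.2 kg.
Tool frame: the origin (TCP) lies at the very end of the fingers, on their centre line; the grasp point (between the pads) lies 19 mm behind it; z points along the fingers, x is the direction in which the jaws open and shut, and the axes are right-handed (so a half turn about z gives the same grasp; the last joint's range is limited). The gripper opens to 91 mm and grips with 3 to 60 N. Pads are 32 mm wide; open, the fingers measure 118 mm over their backs; the gripper's body (76 mm by 178 mm) begins 60 mm behind the grasp point.
Start: joints at [64.458, 18.312, 89.639, -0, 72.044, -1.146], TCP at [237.508, 523.675, 193.476] pointing down, gripper open.
Joint ranges: [-177.97, 177.97], [-48.28, 115.42], [12.27, 149.76], [-77.06, 257.06], [2.81, 150.46], [-146.56, 146.56]. Speed limits (degrees/s): [147.25, 147.25, 180, 180, 180, 180].

### API

Orientations are given as [roll, pitch, yaw] about the fixed x, y, z axes, in that order (R = Rz(yaw) Ry(pitch) Rx(roll)).
In Python, from workcell import env gives the robot as it stands.
- The arm moves only by the tool servo_tool, never from a script. Its argument "plan" is a list of rows, each a list of 3 entries, a list of its own where there are three numbers: the turn, a rotation vector about the tool's x, y, z in degrees, then the shift along the tool's x, y, z in mm, then the finger opening in mm, from 0 to 91.2. In form: [[[ax, ay, az], [dx, dy, dz], claw], ...]. A call has exactly 10 rows; each row shifts and turns the pose as measured when the row begins, along the tool's axes as they then stand; what a row does not reach is not made up. A row lasts 1/8 s, in which the tool goes at most 62.5 mm and 10.7 degrees, less where a joint would pass 70% of its speed; a pose out of reach is approached as far as the arm can. A call with a gripper value outside its range is refused whole. The fingers move at their own pace and stop on an object; "squeeze" is the grip in N (left out, the last holds). Time passes only in rows, so rows that do not move let the fingers close, or fill a call up. It gives the time, the measured TCP pose, the force and the opening at its end, in the units of the state.
- env.state(): the state, without advancing time (a new reading comes with each control period).
- env.grab_frame(name): name is "scene" or "top"; returns a dict with "pixels" (480x640x3 uint8, red, green, blue), "intrinsics" (3x3 intrinsics, pixels), "eye" and "attitude" of the camera in the world. Camera axes: x right, y up, looking along -z (the intrinsics and any distortion apply to the point x, -y, -z); pixel columns grow to the right and rows downward; lengths in mm; the calibration is good to about 2 mm. A picture is of the moment at which its call begins. There is no depth.
- env.job_done(): hands the job in, once; it reports no verdict.
The state is a dict: "time_s": time; "qpos": joint angles; "qvel": joint speeds; "effort": joint torques, N m; "ee_pos": TCP position; "ee_rot": TCP orientation; "force": force on the tool from outside, world axes, zero at the start; "torque": the same for the moment, N m; "gripper_width": finger opening in mm.
Only numpy, scipy, OpenCV 4.12 (cv2) and the standard library are available. Lean on these libraries where they do the work, as an engineer would, in place of code of your own. Each camera call takes 0.05 s, during which the arm holds its last target.

## Working session

There is one attempt and no reset: what is moved stays moved. The work goes in short steps, Python scripts to look and compute and a tool call to move; the robot and the scene stay as the last step left them, time stands still between calls to the robot, and variables do not carry over. Pictures are saved under pics/ and viewed, and the job is handed in when it is done.

Besides the shell and the picture viewer there is one more tool, called after "Emit:" by a JSON object that holds its "op" and its "data". servo_tool: Moves the arm, as the interface text tells. Its arguments: {"type":"object","properties":{"plan":{"type":"array"},"squeeze":{"type":"number"}},"required":["plan"]}

```bash
mkdir -p pics; ls; python3 - <<'E'
from workcell import env
import cv2, numpy as np
print(env.state())
for n in ("scene","top"):
    f=env.grab_frame(n)
    cv2.imwrite(f"pics/{n}0.png",f["pixels"][:,:,::-1])
    np.savez(f"{n}0.npz",**{k:np.array(v) for k,v in f.items()})
    print(n,{k:v for k,v in f.items() if k!="pixels"})
E
```

```text
pics
{'time_s': 0.0, 'qpos': array([ 6.44573959e+01,  1.83511458e+01,  8.97065126e+01, -2.09817552e-04,
        7.20421298e+01, -1.14572731e+00]), 'qvel': array([ 0.07919167, -0.03270999, -0.02790553, -0.02779088, -0.04070477,
       -0.06502242]), 'effort': array([ 7.98124383e-04, -4.12457907e+01, -2.31970060e+01,  7.26225972e-02,
        4.57828282e-02, -1.55576595e-04]), 'ee_pos': array([237.27507213, 523.17505646, 192.62454128]), 'ee_rot': array([-1.79998204e+02,  9.97722537e-02,  6.56031896e+01]), 'force': array([-0.1316753 , -0.45678599, -0.36512428]), 'torque': array([-0.0141373 , -0.05704668, -0.01646092]), 'gripper_width': 91.06644867358082}
scene {'intrinsics': array([[555.71994413,   0.        , 323.67932869],
       [  0.        , 555.71994413, 247.73919326],
       [  0.        ,   0.        ,   1.        ]]), 'eye': array([1169.0713773 ,  664.35878067,  769.02274596]), 'attitude': array([ 54.04964609,   0.38869139, 136.55288826])}
top {'intrinsics': array([[457.98029321,   0.        , 322.13205157],
       [  0.        , 457.98029321, 237.90206388],
       [  0.        ,   0.        ,   1.        ]]), 'eye': array([ 514.35944786,  -28.28958956, 1011.73222881]), 'attitude': array([  3.89649793,   0.92817493, -90.62083357])}
```

View pics/scene0.png

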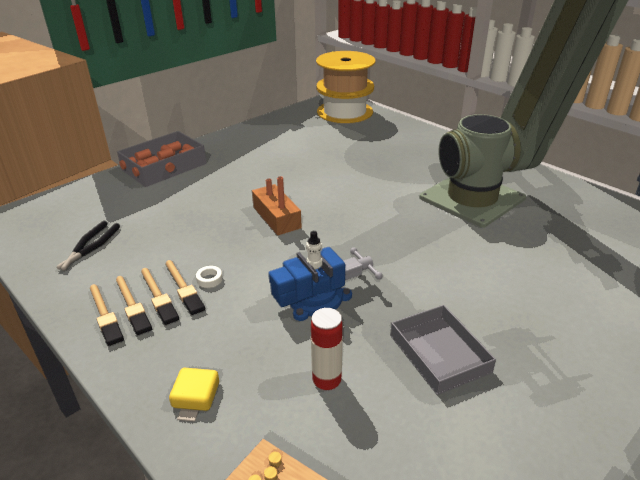

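View pics/top0.png

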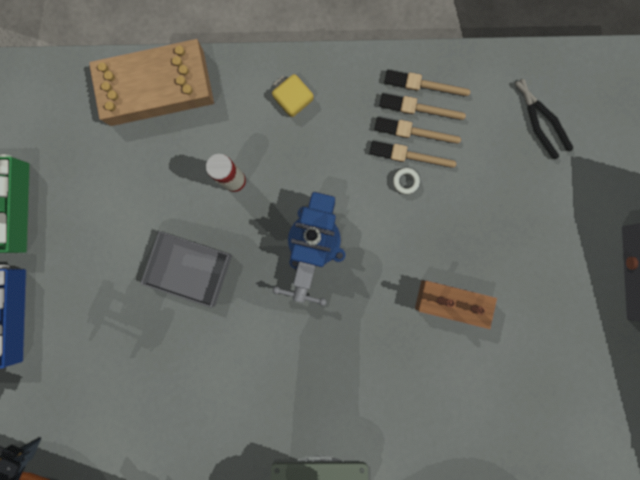

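The scene view shows the plug at about (314,236) on the coupling, the stand at (276,208) with the taller tube to the right, and the grey tray at (441,348). In the top view the plug is at about (313,236), the stand at (457,304) and the tray at (187,268). Next I'll zoom in.

```bash
cat > h.py <<'E'
import numpy as np, cv2
from scipy.spatial.transform import Rotation as R
def load(n,k=0): return dict(np.load(f"{n}{k}.npz"))
def cam(f): return f["intrinsics"],np.array(f["eye"]),R.from_euler("xyz",f["attitude"],degrees=True).as_matrix()
def ray(f,uv):
    K,e,A=cam(f); p=np.linalg.inv(K)@[uv[0],uv[1],1]
    d=A@np.array([p[0],-p[1],-p[2]]); return e,d/np.linalg.norm(d)
def plane(f,uv,z):
    e,d=ray(f,uv); return e+d*(z-e[2])/d[2]
def proj(f,P):
    K,e,A=cam(f); c=A.T@(np.array(P)-e); q=K@[c[0],-c[1],-c[2]]; return q[:2]/q[2]
def tri(fa,ua,fb,ub):
    e1,d1=ray(fa,ua);e2,d2=ray(fb,ub)
    t=np.linalg.lstsq(np.c_[d1,-d2],e2-e1,rcond=None)[0]
    p,q=e1+d1*t[0],e2+d2*t[1]; return (p+q)/2,np.linalg.norm(p-q)
E
python3 - <<'E'
from h import *
def crop(n,x,y,w,h,s,o):
    im=cv2.imread(f"pics/{n}0.png")[y:y+h,x:x+w]
    cv2.imwrite(f"pics/{o}.png",cv2.resize(im,None,fx=s,fy=s,interpolation=cv2.INTER_CUBIC))
crop("scene",240,165,130,100,6,"s_a")
crop("top",270,190,100,80,8,"t_v")
crop("top",400,265,110,80,7,"t_s")
s,t=load("scene"),load("top")
print("plug",tri(s,(314,236),t,(313,236)))
print(proj(t,[0,0,0]),proj(s,[0,0,0]))
E
```

```text
plug (array([575.89327148,   2.93403521, 153.30847016]), np.float64(2.4021950381939665))
[319.16112291 511.47784397] [471.66444961 197.5112816 ]
```

View pics/s_a.png

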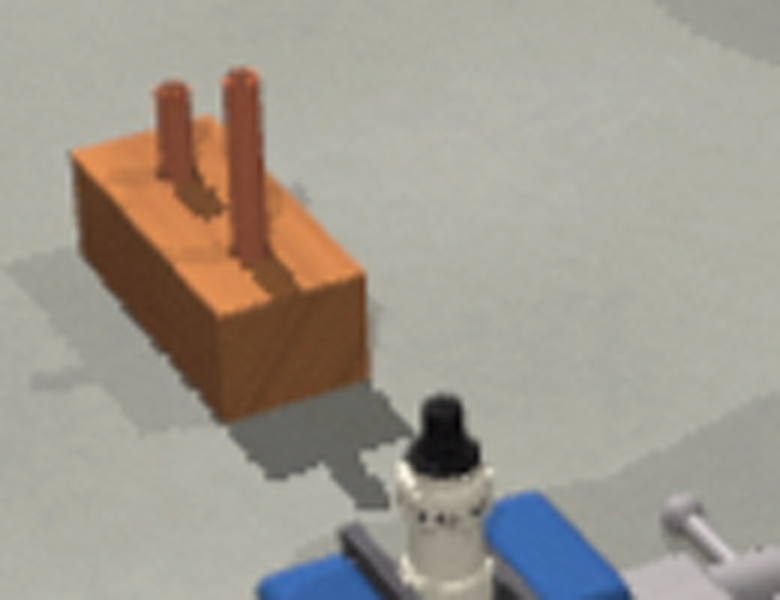

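View pics/t_v.png

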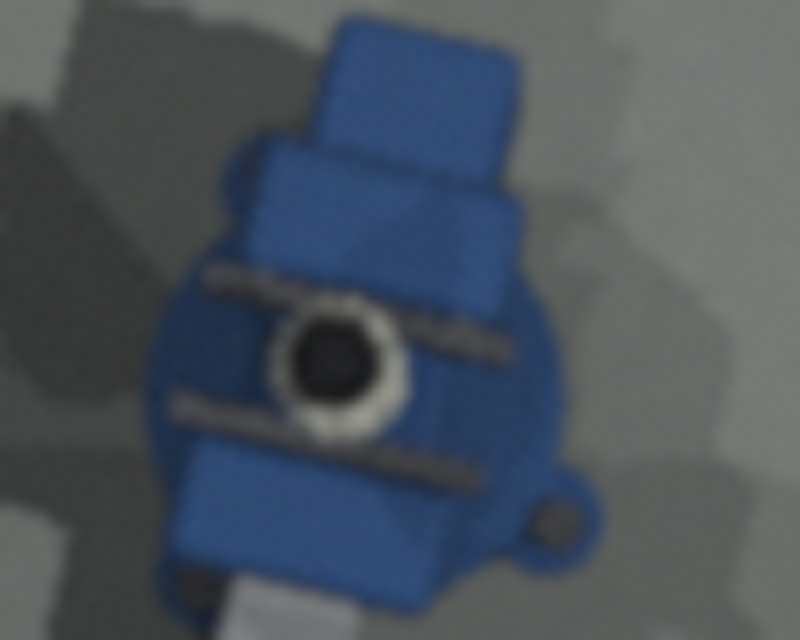

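View pics/t_s.png

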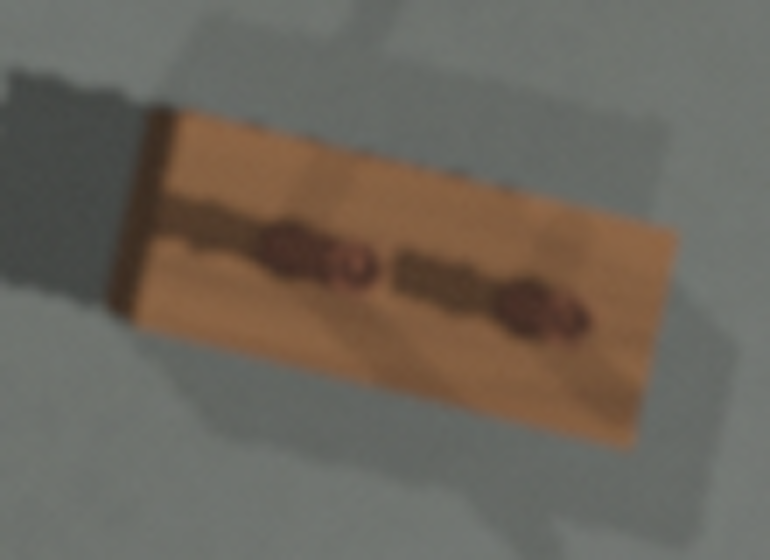

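```bash
python3 - <<'E'
from h import *
s,t=load("scene"),load("top")
c=lambda x0,y0,k,u,v:(x0+(u+.5)/k-.5,y0+(v+.5)/k-.5)
# stand top face corners, z=52, from t_s crop
cs=[plane(t,c(400,265,7,*p),52) for p in [(180,108),(682,233),(632,446),(132,325)]]
print(np.round(cs,1), [np.linalg.norm(cs[i]-cs[(i+1)%4]).round(1) for i in range(4)])
ctr=np.mean(cs,0); d=(cs[0]+cs[3]-cs[1]-cs[2])[:2]; d/=np.linalg.norm(d)
print("ctr",ctr.round(1),"dir",d,"yaw of y axis",np.degrees(np.arctan2(-d[0],d[1])),"long hole",ctr[:2]+36*d)
print("same from scene:")
cs=[plane(s,c(240,165,6,*p),52) for p in [(72,155),(212,118),(366,272),(218,318)]]
print(np.round(cs,1), [np.linalg.norm(cs[i]-cs[(i+1)%4]).round(1) for i in range(4)]); ctr=np.mean(cs,0)
d=(cs[2]+cs[3]-cs[0]-cs[1])[:2]; d/=np.linalg.norm(d);print(ctr.round(1),d,ctr[:2]+36*d)
print("long top", tri(s,c(240,165,6,241,74),t,c(400,265,7,353,267)))
# blobs
T=cv2.imread("pics/top0.png");S=cv2.imread("pics/scene0.png")
g=T[220:255,295:330].max(2); 
m=(g<60).astype(np.uint8); n,l,st,ce=cv2.connectedComponentsWithStats(m); print("top black",st[1:],ce[1:]+[295,220])
sat=T[220:255,295:330].max(2).astype(int)-T[220:255,295:330].min(2)
m=((g>125)&(sat<45)).astype(np.uint8); n,l,st,ce=cv2.connectedComponentsWithStats(m); print("top white",st[1:],ce[1:]+[295,220])
g=S[225:265,300:330].max(2)
m=(g<60).astype(np.uint8); n,l,st,ce=cv2.connectedComponentsWithStats(m); print("sc black",st[1:],ce[1:]+[300,225])
for r in range(229,264): print(r,S[r,302:327].max(1))
E
```

```text
[[ 489.6 -227.1   52. ]
 [ 451.2 -374.    52. ]
 [ 389.1 -357.1   52. ]
 [ 425.8 -211.3   52. ]] [np.float64(151.8), np.float64(64.4), np.float64(150.4), np.float64(65.7)]
ctr [ 438.9 -292.4   52. ] dir [0.24828527 0.96868696] yaw of y axis -14.376066476930713 long hole [ 447.8590961  -257.48405545]
same from scene:
[[ 453.5 -367.3   52. ]
 [ 390.1 -350.3   52. ]
 [ 425.5 -209.2   52. ]
 [ 490.4 -224.4   52. ]] [np.float64(65.6), np.float64(145.5), np.float64(66.7), np.float64(147.6)]
[ 439.9 -287.8   52. ] [0.24680336 0.96906558] [ 448.75412134 -252.91477753]
long top (array([ 447.83986775, -255.48260683,  132.97240706]), np.float64(1.1925388792916023))
top black [[ 1  6 10  7 24]
 [11 10 11 10 93]] [[300.91666667 227.58333333]
 [310.95698925 234.53763441]]
top white [[22 10  1  2  2]
 [14 15 11  9 30]] [[317.         230.5       ]
 [315.13333333 240.53333333]]
sc black [[ 8  7 12 13 98]
 [ 0 33  6  7 14]
 [23 38  3  2  5]] [[313.6122449  238.35714286]
 [302.42857143 261.28571429]
 [323.8        263.6       ]]
229 [165 173 176 174 174 174 176 174 174 174 173 173 171 170 171 171 173 
[... 2971 characters left out ...]
 159 158 158 158 158 154 145
 137 119 111 127 158 171 177]
258 [ 99  98 100 127 157 224 161 145 151 154 158 159 158 157 158 157 154 146
 146 201 134 110 121 157 173]
259 [ 76  98  97 105 143 207 196 155 152 156 159 161 160 161 161 157 153 146
 163 186 129 106 112 135 158]
260 [ 53  89  98  99 149 190 209 173 156 157 159 162 162 158 160 158 154 164
 167 169 116 106 109 117 135]
261 [ 49  55  94  99 113 200 206 209 196 168 166 162 162 160 169 171 185 174
 166 153  85  98 105 108 119]
262 [ 58  47  58  96 100 138 143 192 179 167 169 179 197 202 206 191 181 163
 150 146  77  62  75 101 108]
263 [ 89  52  46  61  95 100 102 142 154 159 161 175 187 186 180 168 161 156
 147 147  77  45  48  73 102]
```

```bash
python3 - <<'E'
from h import *
s,t=load("scene"),load("top")
# upscale top image, contours
T=cv2.imread("pics/top0.png")
k=8;x0,y0=290,212
cr=cv2.resize(T[y0:y0+48,x0:x0+48],None,fx=k,fy=k,interpolation=cv2.INTER_CUBIC)
g=cr.max(2)
m=(g<75).astype(np.uint8)
for c in cv2.findContours(m,cv2.RETR_EXTERNAL,cv2.CHAIN_APPROX_NONE)[0]:
    if cv2.contourArea(c)>2000:
        (cx,cy),r=cv2.minEnclosingCircle(c);e=cv2.fitEllipse(c);print("black",x0+(e[0][0]+.5)/k-.5,y0+(e[0][1]+.5)/k-.5,np.array(e[1])/k)
bu=np.array((cr[:,:,0].astype(int)-cr[:,:,2])) 
m=((g>105)&(bu<25)).astype(np.uint8); cv2.imwrite("pics/m.png",m*255); cv2.imwrite("pics/cr.png",cr)
tb=(311.4,234.4); tw=(312.1,235.4)
for zm in (134,138,142,146):
    print(zm,"flange",plane(t,tb,zm+3)[:2].round(1),"ring",plane(t,tw,zm)[:2].round(1))
print("tri griptop",tri(s,(313.2,233.0),t,(311.4,234.1)))
print("tri ring",tri(s,(313.5,244),t,tw))
for P in ([576,1,140],[576,1,161]): print(proj(s,P),proj(t,P))
# jaw top height check: vice/tray corners
E
```

```text
black 325.06298446655273 231.4771900177002 [ 4.99191141 15.70652008]
black 302.89799880981445 239.09369468688965 [34.5593338  53.13326645]
134 flange [581.1   5.7] ring [579.4   4.5]
138 flange [580.8   5.6] ring [579.1   4.4]
142 flange [580.5   5.4] ring [578.8   4.2]
146 flange [580.2   5.3] ring [578.5   4.1]
tri griptop (array([579.13910085,   5.18220214, 163.02362244]), np.float64(1.3769109987578272))
tri ring (array([578.67515986,   4.87778837, 136.55744755]), np.float64(1.3347369314971236))
[312.79441785 241.18776056] [313.83912543 236.89906338]
[312.59632513 232.34185562] [313.45295494 236.10862863]
```

```bash
python3 - <<'E'
from h import *
T=cv2.imread("pics/top0.png");S=cv2.imread("pics/scene0.png")
cv2.imwrite("pics/tt.png",cv2.resize(T[220:315,130:240],None,fx=6,fy=6,interpolation=cv2.INTER_CUBIC))
cv2.imwrite("pics/st.png",cv2.resize(S[222:292,260:350],None,fx=8,fy=8,interpolation=cv2.INTER_CUBIC))
E
```

```text
(no output)
```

View pics/tt.png

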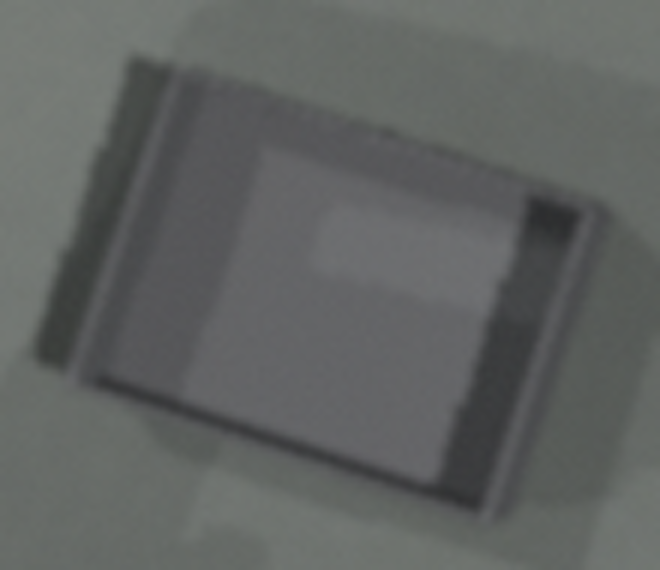

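View pics/st.png

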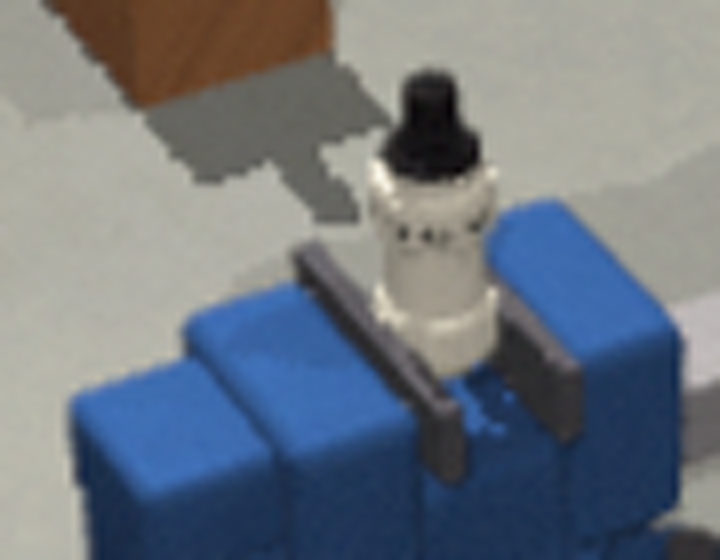

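View pics/m.png

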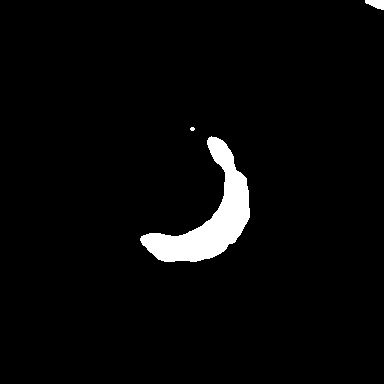

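```bash
cat >> h.py <<'E'
def rel(st,target,rpy=None):
    """tool-frame rotvec(deg) and shift to get from state to world target"""
    A=R.from_euler("xyz",st["ee_rot"],degrees=True)
    sh=A.inv().apply(np.array(target)-st["ee_pos"])
    B=R.from_euler("xyz",rpy,degrees=True) if rpy is not None else A
    return (A.inv()*B).as_rotvec(degrees=True).round(2),sh.round(1)
E
python3 - <<'E'
from h import *
s,t=load("scene"),load("top")
c=lambda x0,y0,k,u,v:(x0+(u+.5)/k-.5,y0+(v+.5)/k-.5)
cs=[plane(t,c(130,220,6,*p),35) for p in [(180,65),(605,205),(495,518),(70,378)]]
print(np.round(cs,1), [np.linalg.norm(cs[i]-cs[(i+1)%4]).round(1) for i in range(4)],np.mean(cs,0))
print("can top",plane(t,(221,170),150),"can tri",tri(s,(326,318),t,(220,170)))
from workcell import env
st=env.state();print(st["ee_pos"],st["ee_rot"])
print(rel(st,[579,5,260],[180,0,-14]))
E
```

```text
[[601.4 336.6  35. ]
 [549.4 183.4  35. ]
 [439.  222.2  35. ]
 [490.  374.5  35. ]] [np.float64(161.7), np.float64(117.0), np.float64(160.6), np.float64(117.7)] [519.94648185 279.18558043  35.        ]
can top [705.6653513  177.03780117 150.        ] can tri (array([708.55140174, 179.76691905, 142.21005684]), np.float64(3.1022168106606176))
[237.30460263 523.18559529 192.71686766] [-1.79999370e+02  9.15058257e-02  6.56028203e+01]
(array([6.00e-02, 8.00e-02, 7.96e+01]), array([-330.9,  525.2,  -66.8]))
```

```bash
python3 - <<'E'
import numpy as np
w=np.array([30,-46.]);psi=65.6
for i in range(10):
    a=np.radians(psi-8*i-4);print(i,[round(w@[np.cos(a),np.sin(a)]),round(w@[np.sin(a),-np.cos(a)])])
E
```

```text
0 [-26, 48]
1 [-19, 51]
2 [-12, 54]
3 [-4, 55]
4 [3, 55]
5 [11, 54]
6 [18, 52]
7 [25, 49]
8 [32, 45]
9 [38, 40]
```

Emit:
{"op": "servo_tool", "data": {"plan": [[[0, 0, 8], [-26, 48, -8], 40], [[0, 0, 8], [-19, 51, -8], 40], [[0, 0, 8], [-12, 54, -8], 40], [[0, 0, 8], [-4, 55, -8], 40], [[0, 0, 8], [3, 55, -8], 40], [[0, 0, 8], [11, 54, -8], 40], [[0, 0, 8], [18, 52, -8], 40], [[0, 0, 8], [25, 49, -8], 40], [[0, 0, 8], [32, 45, -8], 40], [[0, 0, 8], [38, 40, -8], 40]]}}

```text
time_s: 1.35
ee_pos: [566.8, 66.8, 270.9]
ee_rot: [179.6, 0.3, -16.6]
force: [0.7, 1.4, -0.4]
gripper_width: 40.0
```

```bash
python3 - <<'E'
from h import *
from workcell import env
st=env.state();print(st["time_s"],st["ee_pos"],st["ee_rot"],st["force"],st["gripper_width"])
print(rel(st,[579,5,200],[180,0,-14]))
E
```

```text
1.35 [566.84446199  66.77072452 270.93242766] [179.62051307   0.260669   -16.61570411] [ 0.73472279  1.38692749 -0.41196183] 40.0238685132091
(array([ 0.37,  0.27, -2.61]), array([29.6, 55.2, 71.2]))
```

Emit:
{"op": "servo_tool", "data": {"plan": [[[0, 0, 0], [6, 12, 0], 40], [[0, 0, 0], [6, 12, 0], 40], [[0, 0, -2], [6, 12, 10], 40], [[0, 0, 0], [6, 12, 14], 40], [[0, 0, 0], [4, 6, 14], 40], [[0, 0, 0], [0, 0, 14], 40], [[0, 0, 0], [0, 0, 14], 40], [[0, 0, 0], [0, 0, 0], 40], [[0, 0, 0], [0, 0, 0], 40], [[0, 0, 0], [0, 0, 0], 40]]}}

```text
time_s: 2.6
ee_pos: [577.4, 5.4, 199.5]
ee_rot: [179.7, 0.5, -14.5]
force: [-0.4, 0.6, 0.2]
gripper_width: 40.0
```

```bash
cat > look.py <<'E'
import sys
from h import *
from workcell import env
def grab(k):
    o={}
    for n in ("scene","top"):
        f=env.grab_frame(n); cv2.imwrite(f"pics/{n}{k}.png",f["pixels"][:,:,::-1])
        np.savez(f"{n}{k}.npz",**{a:np.array(v) for a,v in f.items()}); o[n]=f
    return o
def crop(n,k,x,y,w,h,s,o):
    im=cv2.imread(f"pics/{n}{k}.png")[y:y+h,x:x+w]
    cv2.imwrite(f"pics/{o}.png",cv2.resize(im,None,fx=s,fy=s,interpolation=cv2.INTER_CUBIC))
def ps(st): print(round(st["time_s"],2),st["ee_pos"].round(1),st["ee_rot"].round(2),"F",st["force"].round(2),"w",round(st["gripper_width"],1))
E
python3 - <<'E'
from look import *
st=env.state();ps(st);print(rel(st,[579,5,147],[180,0,-14]))
grab(1)
crop("scene",1,250,150,120,100,6,"s1"); crop("top",1,265,190,100,80,8,"t1")
E
```

```text
2.6 [577.4   5.4 199.5] [179.66   0.53 -14.47] F [-0.35  0.63  0.2 ] w 40.0
(array([ 0.34,  0.53, -0.47]), array([ 2.2, -0.3, 52.5]))
```

View pics/s1.png

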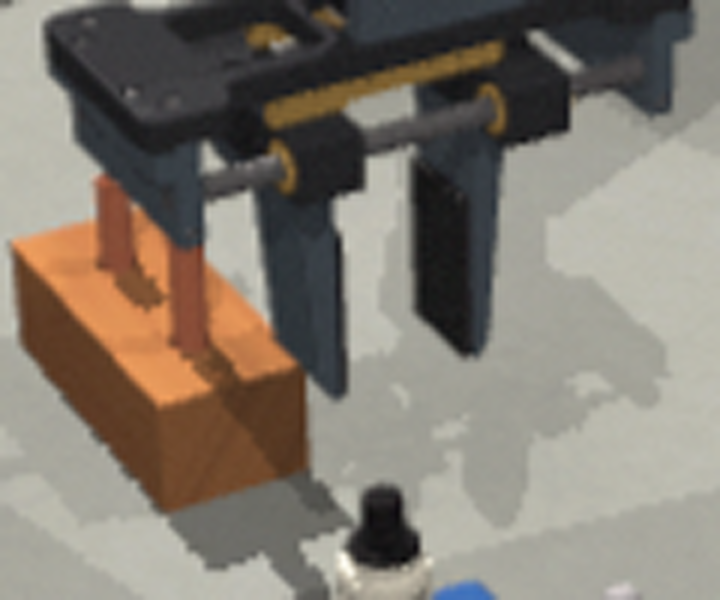

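View pics/t1.png

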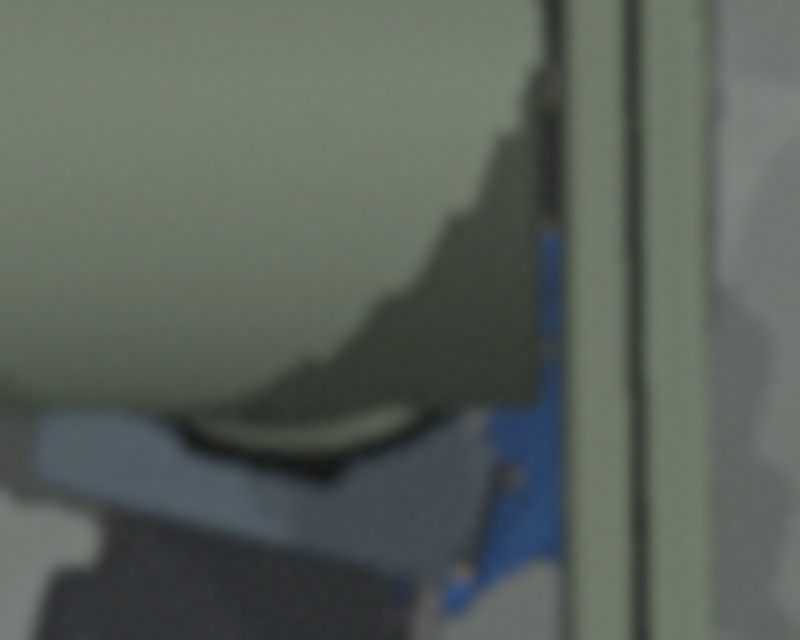

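The scene view shows the fingers on either side of the plug (left tip near pixel (306,216), right near (329,209)), and the arm hides the plug in the top view. I'll descend now.

Emit:
{"op": "servo_tool", "data": {"plan": [[[0.3, 0.5, -0.5], [2, 0, 8], 40], [[0, 0, 0], [0, 0, 8], 40], [[0, 0, 0], [0, 0, 8], 40], [[0, 0, 0], [0, 0, 8], 40], [[0, 0, 0], [0, 0, 8], 40], [[0, 0, 0], [0, 0, 6], 40], [[0, 0, 0], [0, 0, 4], 40], [[0, 0, 0], [0, 0, 0], 40], [[0, 0, 0], [0, 0, 0], 40], [[0, 0, 0], [0, 0, 0], 40]], "squeeze": 8}}

```text
time_s: 3.95
ee_pos: [579.6, 4.7, 146.2]
ee_rot: [180.0, -0.0, -13.9]
force: [-0.1, -1.3, -0.4]
gripper_width: 40.3
```

```bash
python3 - <<'E'
from look import *
st=env.state();ps(st);print(rel(st,[579,5,147],[180,0,-14]))
grab(2)
crop("scene",2,270,190,90,80,8,"s2")
E
```

```text
3.95 [579.6   4.7 146.2] [ 1.7999e+02 -5.0000e-02 -1.3940e+01] F [-0.11 -1.29 -0.43] w 40.3
(array([ 0.01, -0.05,  0.06]), array([-0.6, -0.1, -0.8]))
```

View pics/s2.png

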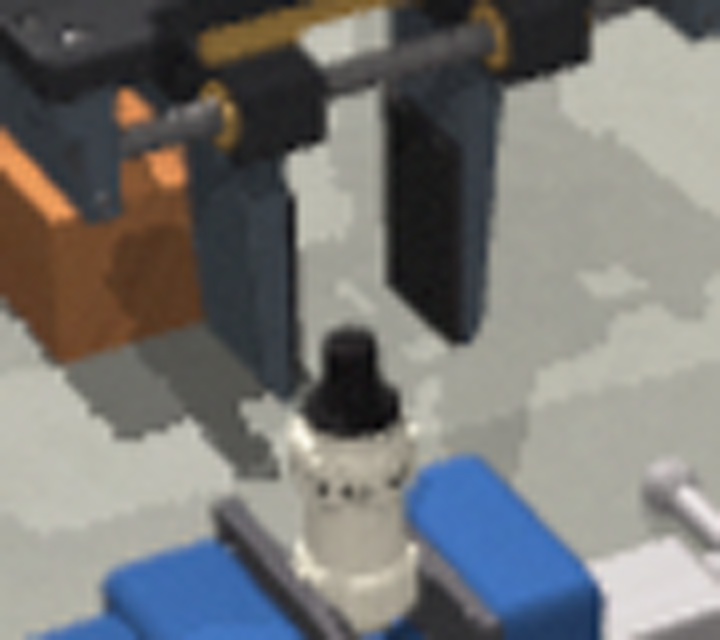

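```bash
python3 - <<'E'
from look import *
s=load("scene",2)
a=np.radians(-13.94);tx=np.array([np.cos(a),np.sin(a),0]);ty=np.array([np.sin(a),-np.cos(a),0]);T=np.array([579.6,4.7,146.2])
cp=lambda p:((p-np.array([270,190])+.5)*8-.5).round(0)
print("tcp",cp(proj(s,T)))
for sx in(-20,20):
  for sy in(-16,16): print(sx,sy,cp(proj(s,T+sx*tx+sy*ty)))
for z in (142,145,163): print("plug",z,cp(proj(s,[579,5,z])))
E
```

```text
tcp [345. 404.]
-20 -16 [449. 414.]
-20 16 [385. 349.]
20 -16 [303. 462.]
20 16 [241. 395.]
plug 142 [348. 418.]
plug 145 [348. 408.]
plug 163 [346. 347.]
```

```bash
python3 - <<'E'
from look import *
ps(env.state())
def corners(s,T,rpy,w):
    A=R.from_euler("xyz",rpy,degrees=True)
    return {(sx,sy):proj(s,T+A.apply([sx,sy,0])).round(1) for sx in(-w,w) for sy in(-16,16)}
print(corners(load("scene",1),np.array([577.4,5.4,199.5]),[179.66,.53,-14.47],20))
o=grab(3)
a=cv2.imread("pics/scene2.png").astype(int);b=cv2.imread("pics/scene3.png").astype(int)
print(abs(a-b).max(), abs(a-b).mean()); print(o["scene"]["eye"],load("scene",2)["eye"]);ps(env.state())
E
```

```text
4.05 [579.6   4.7 146.2] [ 1.7999e+02 -5.0000e-02 -1.3940e+01] F [ 0.54  0.66 -0.11] w 39.6
{(-20, -16): array([326.6, 217.9]), (-20, 16): array([318.5, 210. ]), (20, -16): array([307.8, 223.8]), (20, 16): array([300. , 215.7])}
53 1.0758658854166667
[1169.0713773   664.35878067  769.02274596] [1169.0713773   664.35878067  769.02274596]
4.15 [579.5   4.7 146.1] [ 1.7999e+02 -3.0000e-02 -1.3940e+01] F [-0.47 -0.26 -1.08] w 39.7
```

View pics/scene3.png

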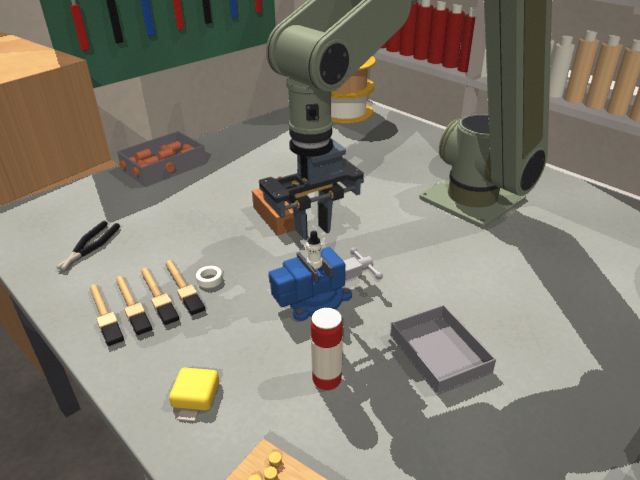

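```bash
python3 - <<'E'
from look import *
t=load("top",0); A=R.from_euler("xyz",[180,.1,65.6],degrees=True);T=np.array([237.3,523.2,192.7])
for sx in(-45.5,45.5):
  for sy in(-16,16):
    print(sx,sy,proj(t,T+A.apply([sx,sy,0])).round(1),"up79",proj(t,T+A.apply([sx,sy,-79])).round(1))
crop("top",0,0,400,80,80,8,"t0g")
st=env.state();print(st["qpos"].round(3))
crop("scene",3,240,130,130,120,6,"s3")
E
```

```text
-45.5 -16 [ 37.3 449.6] up79 [  5.4 469.2]
-45.5 16 [ 45.2 432.5] up79 [ 14.3 450.2]
45.5 -16 [ -8.5 427.8] up79 [-45.1 444.9]
45.5 16 [ -0.5 410.9] up79 [-36.2 426.1]
[-6.6000e-01  2.0596e+01  9.3304e+01 -2.4000e-02  6.6071e+01  1.3293e+01]
```

View pics/t0g.png

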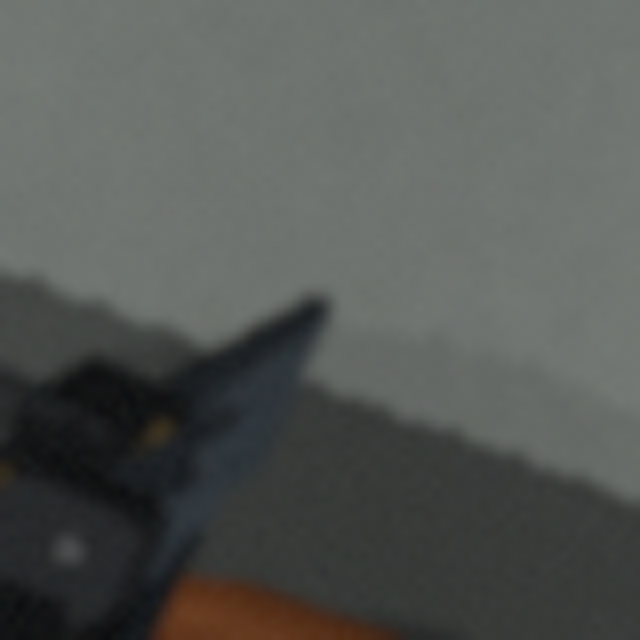

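View pics/s3.png

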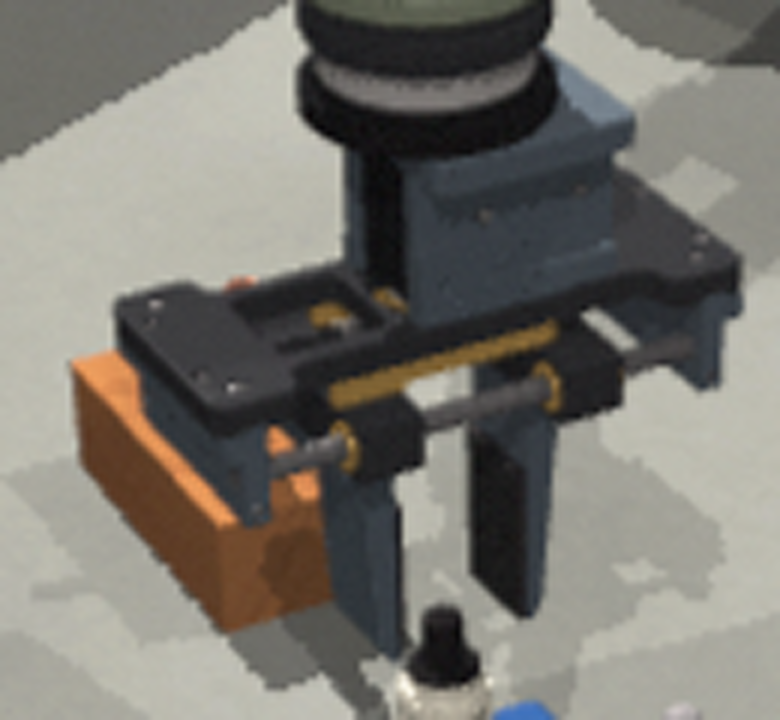

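```bash
python3 - <<'E'
from look import *
s=load("scene",3); A=R.from_euler("xyz",[180,0,-13.94],degrees=True);T=np.array([579.6,4.7,146.2])
cp=lambda p:((p-np.array([240,130])+.5)*6-.5).round(0)
for dz in (0,-19,-79,-98):
  print(dz,[ (sx,sy,cp(proj(s,T+A.apply([sx,sy,dz]))).tolist()) for sx,sy in((89,-38),(-89,-38),(89,38),(20,-16),(-20,-16),(-20,16),(0,0))])
E
```

```text
0 [(89, -38, [242.0, 809.0]), (-89, -38, [733.0, 643.0]), (89, 38, [139.0, 684.0]), (20, -16, [407.0, 706.0]), (-20, -16, [516.0, 670.0]), (-20, 16, [468.0, 622.0]), (0, 0, [438.0, 663.0])]
-19 [(89, -38, [239.0, 759.0]), (-89, -38, [735.0, 594.0]), (89, 38, [135.0, 636.0]), (20, -16, [406.0, 658.0]), (-20, -16, [516.0, 622.0]), (-20, 16, [468.0, 574.0]), (0, 0, [437.0, 615.0])]
-79 [(89, -38, [228.0, 595.0]), (-89, -38, [742.0, 435.0]), (89, 38, [121.0, 475.0]), (20, -16, [401.0, 496.0]), (-20, -16, [515.0, 462.0]), (-20, 16, [465.0, 416.0]), (0, 0, [434.0, 455.0])]
-98 [(89, -38, [224.0, 540.0]), (-89, -38, [744.0, 383.0]), (89, 38, [116.0, 422.0]), (20, -16, [400.0, 443.0]), (-20, -16, [515.0, 409.0]), (-20, 16, [464.0, 363.0]), (0, 0, [433.0, 402.0])]
```

The fingertips match their predicted outline only if they sit about 20 mm above the reported TCP height. At a 40 mm opening the fingers straddle both flange and coupling, so going 18 mm lower is safe either way. I'll do that and look again.

Emit:
{"op": "servo_tool", "data": {"plan": [[[0, 0, 0], [0, 0, 4], 40], [[0, 0, 0], [0, 0, 5], 40], [[0, 0, 0], [0, 0, 5], 40], [[0, 0, 0], [0, 0, 4], 40], [[0, 0, 0], [0, 0, 0], 40], [[0, 0, 0], [0, 0, 0], 40], [[0, 0, 0], [0, 0, 0], 40], [[0, 0, 0], [0, 0, 0], 40], [[0, 0, 0], [0, 0, 0], 40], [[0, 0, 0], [0, 0, 0], 40]]}}

```text
time_s: 5.4
ee_pos: [579.6, 4.7, 126.9]
ee_rot: [180.0, -0.0, -13.9]
force: [-0.1, 0.0, -0.4]
gripper_width: 39.9
```

```bash
python3 - <<'E'
from look import *
ps(env.state()); f=env.grab_frame("scene"); cv2.imwrite("pics/scene4.png",f["pixels"][:,:,::-1])
crop("scene",4,270,190,90,80,8,"s4")
E
```

```text
5.4 [579.6   4.7 126.9] [ 1.7999e+02 -5.0000e-02 -1.3940e+01] F [-0.13  0.   -0.42] w 39.9
```

View pics/s4.png

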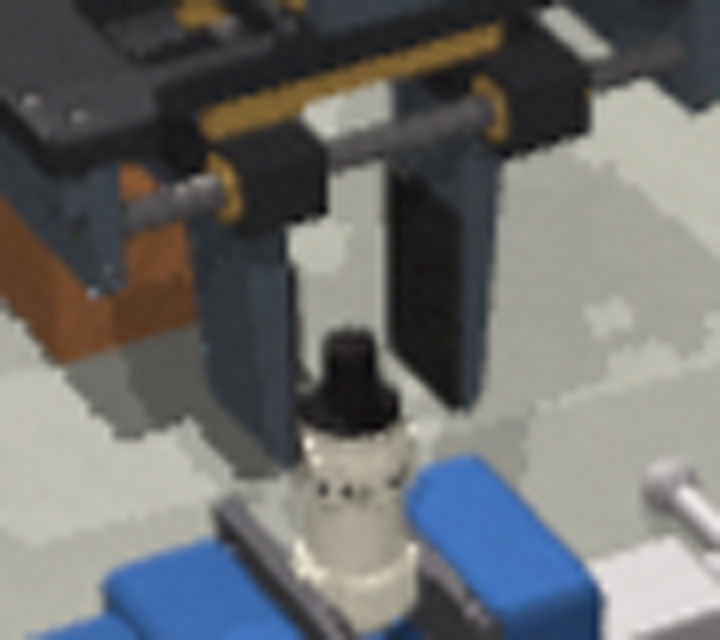

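The fingertips (pixels about (306,248) and (328,241)) now bracket the plug's grip just above the flange. I'll close gently. A final width near 14 mm means it's on the grip, and about 25–29 mm means the flange or coupling.

Emit:
{"op": "servo_tool", "data": {"plan": [[[0, 0, 0], [0, 0, 0], 30], [[0, 0, 0], [0, 0, 0], 24], [[0, 0, 0], [0, 0, 0], 20], [[0, 0, 0], [0, 0, 0], 16], [[0, 0, 0], [0, 0, 0], 12], [[0, 0, 0], [0, 0, 0], 10], [[0, 0, 0], [0, 0, 0], 10], [[0, 0, 0], [0, 0, 0], 10], [[0, 0, 0], [0, 0, 0], 10], [[0, 0, 0], [0, 0, 0], 10]], "squeeze": 8}}

```text
time_s: 6.7
ee_pos: [579.5, 4.7, 126.9]
ee_rot: [180.0, -0.0, -13.9]
force: [-0.5, 0.1, 0.5]
gripper_width: 22.9
```

```bash
python3 - <<'E'
from look import *
ps(env.state()); f=env.grab_frame("scene"); cv2.imwrite("pics/scene5.png",f["pixels"][:,:,::-1])
crop("scene",5,270,190,90,80,8,"s5")
E
```

```text
6.7 [579.5   4.7 126.9] [ 1.7999e+02 -4.0000e-02 -1.3940e+01] F [-0.47  0.1   0.45] w 22.9
```

View pics/s5.png

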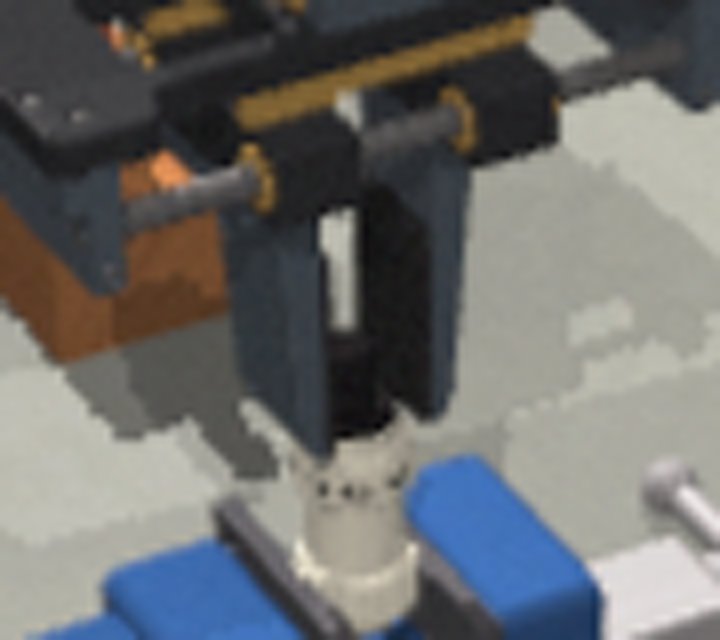

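```bash
python3 - <<'E'
from look import *
for i in range(3):
    st=env.state(); print(st["time_s"],st["gripper_width"],st["force"].round(2),st["torque"].round(3)); env.grab_frame("scene")
E
```

```text
6.75 23.00993791599101 [ 0.13 -1.13 -0.42] [-0.087  0.068  0.001]
6.8 22.909459684104284 [0.12 0.05 0.62] [-0.092  0.063 -0.019]
6.85 22.907645286320054 [-0.21  0.4   0.2 ] [-0.121  0.065 -0.01 ]
```

The fingers stopped at 22.9 mm, which looks like the flange edge. I'll reopen, raise 5 mm and close again on the grip.

Emit:
{"op": "servo_tool", "data": {"plan": [[[0, 0, 0], [0, 0, 0], 32], [[0, 0, 0], [0, 0, 0], 32], [[0, 0, 0], [0, 0, -3], 32], [[0, 0, 0], [0, 0, -3], 32], [[0, 0, 0], [0, 0, 0], 26], [[0, 0, 0], [0, 0, 0], 20], [[0, 0, 0], [0, 0, 0], 14], [[0, 0, 0], [0, 0, 0], 10], [[0, 0, 0], [0, 0, 0], 10], [[0, 0, 0], [0, 0, 0], 10]], "squeeze": 8}}

```text
time_s: 8.15
ee_pos: [579.7, 4.7, 133.5]
ee_rot: [180.0, -0.1, -13.9]
force: [0.8, -0.1, 0.9]
gripper_width: 13.5
```

```bash
python3 - <<'E'
from look import *
ps(env.state()); f=env.grab_frame("scene"); cv2.imwrite("pics/scene6.png",f["pixels"][:,:,::-1])
crop("scene",6,270,190,90,80,8,"s6");ps(env.state())
E
```

```text
8.15 [579.7   4.7 133.5] [ 1.7999e+02 -6.0000e-02 -1.3940e+01] F [ 0.79 -0.14  0.92] w 13.5
8.2 [579.7   4.7 133.5] [ 1.7999e+02 -6.0000e-02 -1.3940e+01] F [ 0.18 -0.14 -0.03] w 13.2
```

View pics/s6.png

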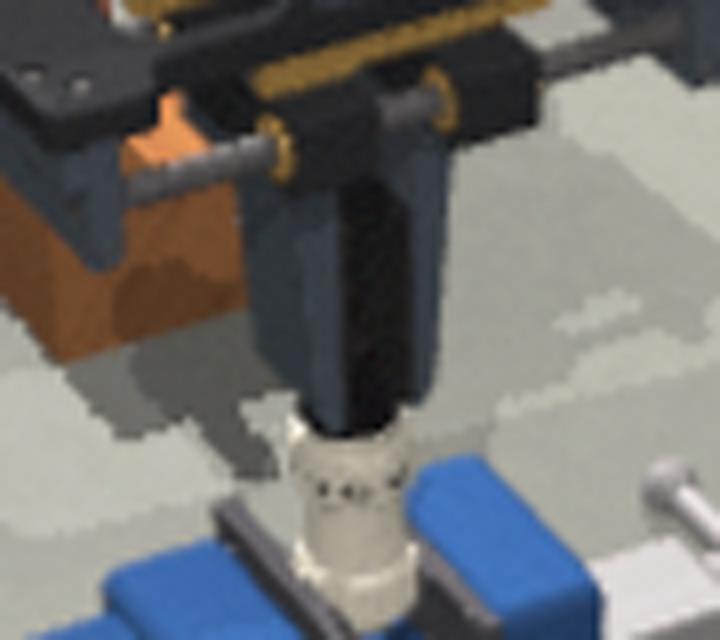

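The width is 13.4 mm, so it is on the grip, with the tip just above the flange at pixel (311,243). I'll lift it out and go across to the tray.

Emit:
{"op": "servo_tool", "data": {"plan": [[[0, 0, 0], [0, 0, -8], 10], [[0, 0, 0], [0, 0, -15], 10], [[0, 0, 0], [0, 0, -15], 10], [[0, 0, 0], [0, 0, -12], 10], [[0, 0, 0], [-15, -30, -4], 10], [[0, 0, 0], [-25, -50, 0], 10], [[0, 0, 0], [-25, -50, 0], 10], [[0, 0, 0], [-25, -50, 0], 10], [[0, 0, 0], [-20, -45, 0], 10], [[0, 0, 0], [-8, -14, 0], 10]], "squeeze": 10}}

```text
time_s: 9.45
ee_pos: [524.7, 271.5, 197.5]
ee_rot: [-179.8, -0.6, -14.2]
force: [0.2, -0.9, 0.6]
gripper_width: 13.4
```

```bash
python3 - <<'E'
from look import *
st=env.state();ps(st); print(rel(st,[518,279,9],[180,0,-14])); grab(7)
crop("scene",7,330,190,200,200,3,"s7"); crop("top",7,265,190,100,80,8,"t7")
E
```

```text
9.45 [524.7 271.5 197.5] [-179.77   -0.6   -14.21] F [ 0.15 -0.86  0.62] w 13.4
(array([-0.23, -0.6 , -0.21]), array([-10.3,  -4.9, 188.4]))
```

View pics/s7.png

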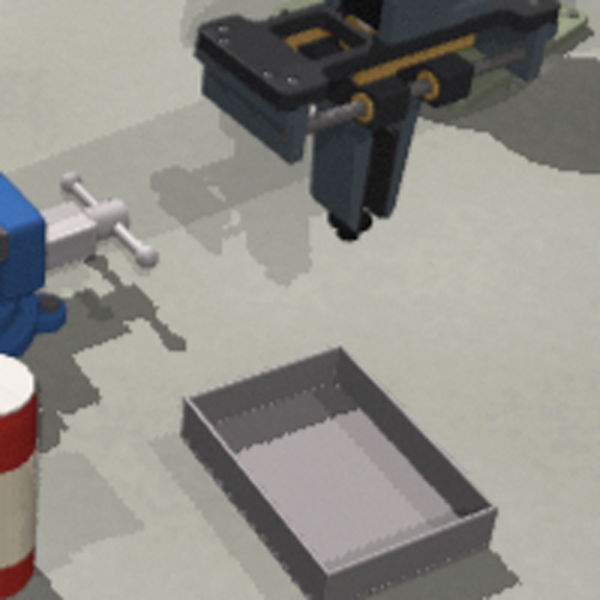

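View pics/t7.png

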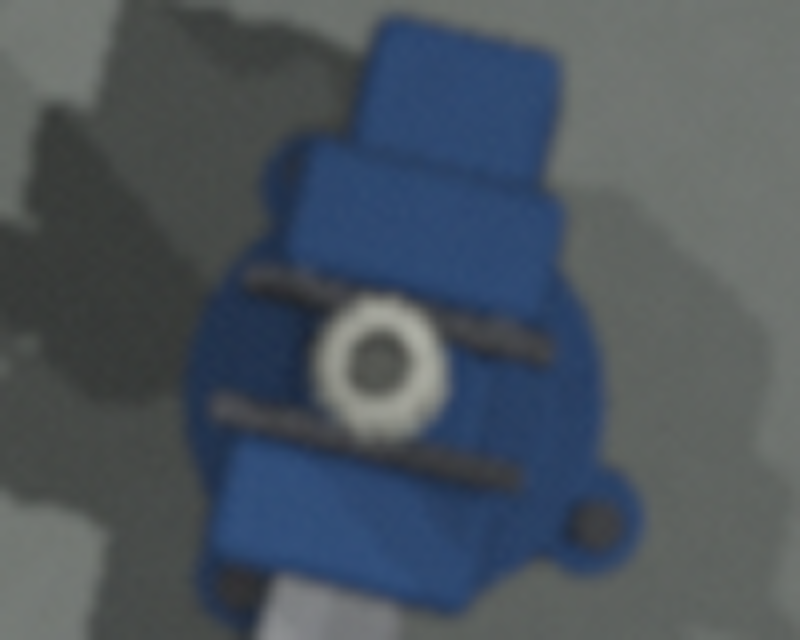

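The plug is in the gripper (scene pixel about (446,266)) and the coupling mouth is open, centred at about (312.1,235.4) in the top view. I'll lower it into the tray.

Emit:
{"op": "servo_tool", "data": {"plan": [[[-0.2, -0.6, 0], [-8, -5, 10], 10], [[0, 0, 0], [0, 0, 24], 10], [[0, 0, 0], [0, 0, 26], 10], [[0, 0, 0], [0, 0, 26], 10], [[0, 0, 0], [0, 0, 26], 10], [[0, 0, 0], [0, 0, 26], 10], [[0, 0, 0], [0, 0, 20], 10], [[0, 0, 0], [0, 0, 10], 10], [[0, 0, 0], [0, 0, 6], 10], [[0, 0, 0], [0, 0, 2], 10]]}}

```text
time_s: 10.8
ee_pos: [518.7, 264.1, 13.4]
ee_rot: [179.7, 0.3, -15.2]
force: [0.1, -0.0, 0.1]
gripper_width: 13.3
```

```bash
python3 - <<'E'
from look import *
st=env.state();ps(st); f=env.grab_frame("scene"); cv2.imwrite("pics/scene8.png",f["pixels"][:,:,::-1])
crop("scene",8,330,190,200,200,3,"s8")
# mouth in scene from frame7
crop("scene",7,290,225,48,48,12,"s7m")
E
```

```text
10.8 [518.7 264.1  13.4] [179.65   0.26 -15.22] F [ 0.05 -0.02  0.11] w 13.3
```

View pics/s8.png

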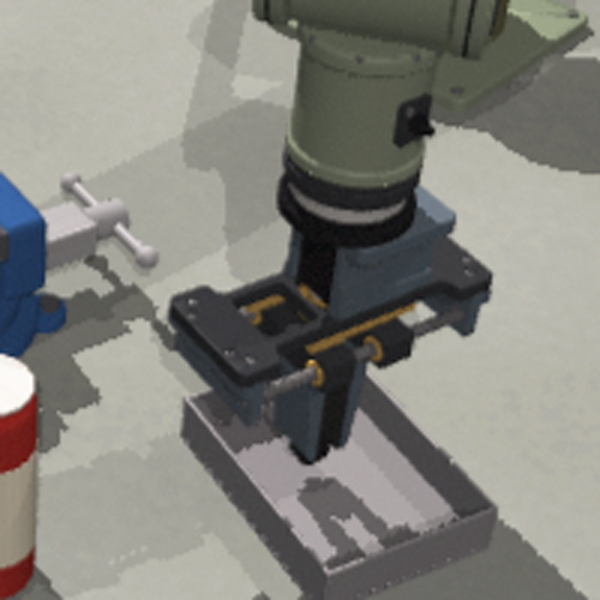

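View pics/s7m.png

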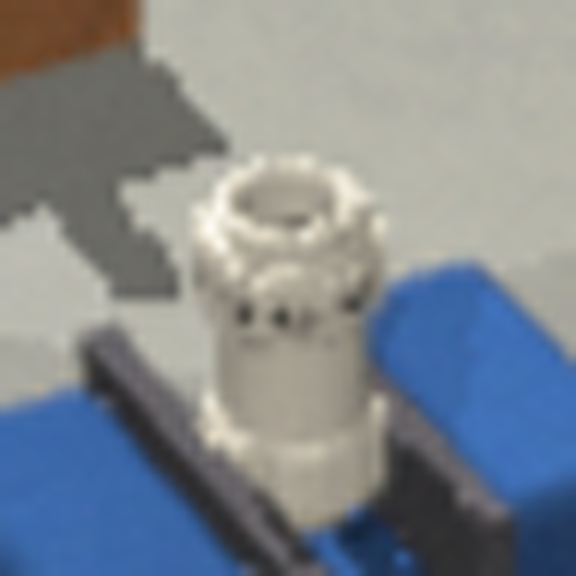

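Emit:
{"op": "servo_tool", "data": {"plan": [[[0, 0, 0], [0, 0, 3], 10], [[0, 0, 0], [0, 0, 3], 10], [[0, 0, 0], [0, 0, 1], 10], [[0, 0, 0], [0, 0, 0], 10], [[0, 0, 0], [0, 0, 0], 10], [[0, 0, 0], [0, 0, 0], 30], [[0, 0, 0], [0, 0, 0], 40], [[0, 0, 0], [0, 0, 0], 40], [[0, 0, 0], [0, 0, 0], 40], [[0, 0, 0], [0, 0, 0], 40]]}}

```text
time_s: 12.1
ee_pos: [519.9, 265.0, 7.8]
ee_rot: [179.8, 0.1, -15.2]
force: [0.1, -0.8, -0.3]
gripper_width: 39.8
```

```bash
python3 - <<'E'
from look import *
st=env.state();ps(st); f=env.grab_frame("scene"); cv2.imwrite("pics/scene9.png",f["pixels"][:,:,::-1])
crop("scene",9,330,190,200,200,3,"s9")
s,t=load("scene",7),load("top",7)
print(tri(s,(313.4,241.2),t,(312.06,235.4)))
for z in (138,142,146):print(plane(t,(312.06,235.4),z),plane(s,(313.4,241.2),z))
E
```

```text
12.1 [519.9 265.    7.8] [ 1.798e+02  8.000e-02 -1.519e+01] F [ 0.08 -0.81 -0.34] w 39.8
(array([578.31973393,   4.60552606, 142.95398605]), np.float64(1.0141707481351183))
[579.0581597    4.44578119 138.        ] [ 5.73285534e+02 -2.51001001e-01  1.38000000e+02]
[578.76196501   4.29591665 142.        ] [577.0621703    3.96190439 142.        ]
[578.46577032   4.1460521  146.        ] [580.83880655   8.17480978 146.        ]
```

View pics/s9.png

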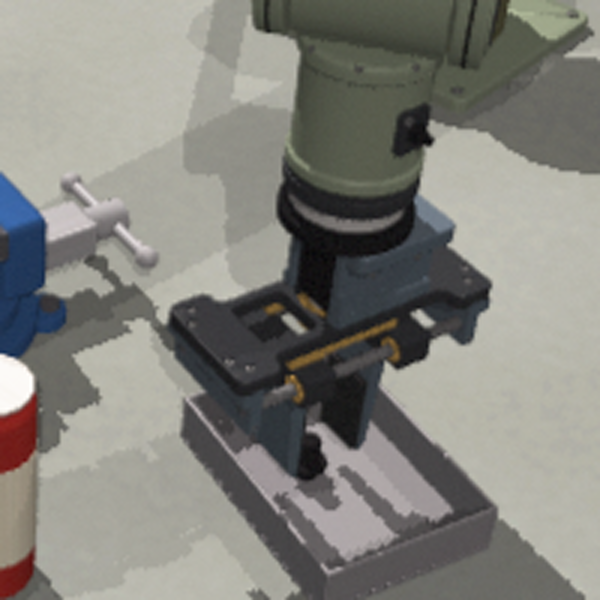

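The plug now rests in the tray (pixel about (433,343)) and the fingers are open. I'll raise the gripper straight up, then traverse to the stand.

Emit:
{"op": "servo_tool", "data": {"plan": [[[0, 0, 0], [0, 0, -20], 40], [[0, 0, 0], [0, 0, -40], 40], [[0, 0, 0], [0, 0, -45], 40], [[0, 0, 0], [0, 0, -45], 40], [[0, 0, 0], [0, 0, -40], 40], [[0, 0, 0], [10, 40, -10], 40], [[0, 0, 0], [14, 55, 0], 40], [[0, 0, 0], [14, 55, 0], 40], [[0, 0, 0], [14, 55, 0], 40], [[0, 0, 0], [14, 55, 0], 40]]}}

```text
time_s: 13.4
ee_pos: [516.9, -6.5, 215.5]
ee_rot: [179.8, -0.1, -14.7]
force: [1.3, 0.2, 0.6]
gripper_width: 40.4
```

```bash
python3 - <<'E'
from look import *
st=env.state();ps(st); print(rel(st,[448,-255.5,180],[180,0,-14.4]))
E
```

```text
13.4 [516.9  -6.5 215.5] [ 1.7981e+02 -7.0000e-02 -1.4720e+01] F [1.3  0.18 0.6 ] w 40.4
(array([ 0.19, -0.07, -0.32]), array([ -3.4, 258.2,  36.4]))
```

Emit:
{"op": "servo_tool", "data": {"plan": [[[0, 0, 0], [-1, 52, 0], 40], [[0, 0, 0], [-1, 52, 4], 40], [[0, 0, 0], [-1, 52, 8], 40], [[0, 0, 0], [0, 45, 8], 40], [[0, 0, 0], [0, 30, 8], 40], [[0, 0, 0], [0, 12, 4], 40], [[0, 0, 0], [0, 0, 0], 40], [[0, 0, 0], [0, 0, 0], 40], [[0, 0, 0], [0, 0, 0], 40], [[0, 0, 0], [0, 0, 0], 40]]}}

```text
time_s: 14.65
ee_pos: [450.3, -248.8, 184.8]
ee_rot: [179.9, -0.3, -14.9]
force: [-0.7, 0.1, 0.0]
gripper_width: 40.0
```

```bash
python3 - <<'E'
from look import *
st=env.state();ps(st); print(rel(st,[448,-255.5,70],[180,0,-14.4])); grab(10)
crop("scene",10,220,90,130,130,6,"s10"); crop("top",10,130,210,400,140,2,"t10"); crop("scene",10,370,300,130,100,6,"s10t")
E
```

```text
14.65 [ 450.3 -248.8  184.8] [179.87  -0.32 -14.88] F [-0.71  0.09  0.02] w 40.0
(array([ 0.13, -0.32, -0.48]), array([ -1.1,   6.8, 114.8]))
```

View pics/s10.png

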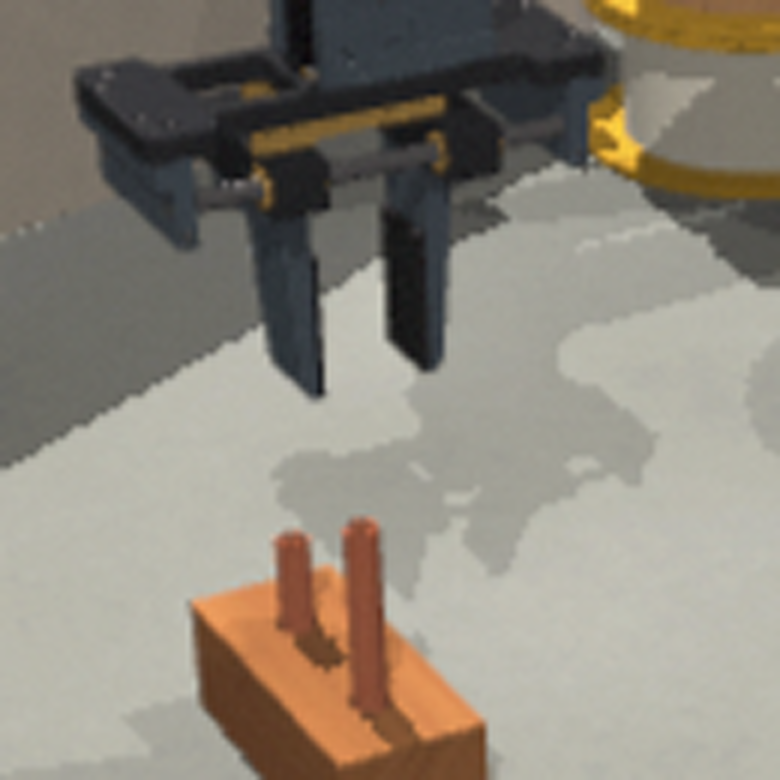

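View pics/t10.png

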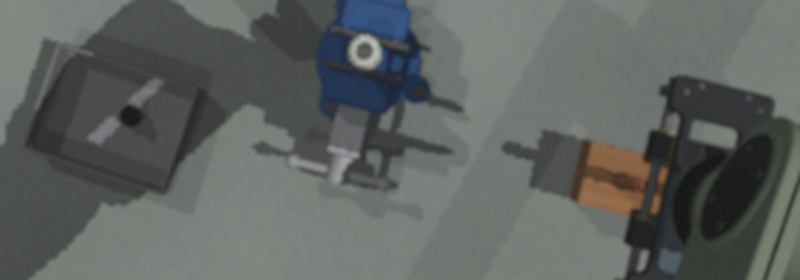

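View pics/s10t.png

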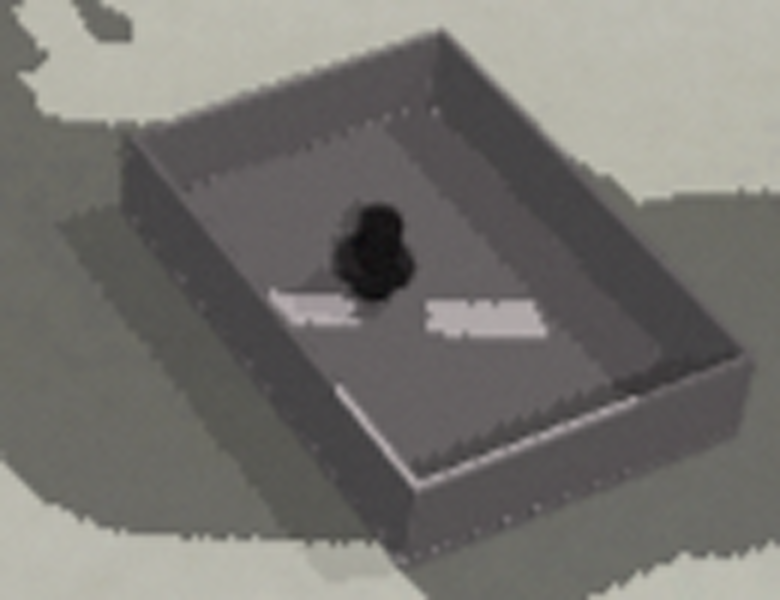

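The plug stands upright in the tray (scene pixel about (432,341)). The gripper is above the stand with its tips at (273.5,155.5) and (291,151). I'll check these against the prediction to see whether the TCP height is offset.

```bash
python3 - <<'E'
from look import *
s=load("scene",10); A=R.from_euler("xyz",[179.87,-.32,-14.88],degrees=True);T=np.array([450.3,-248.8,184.8])
cp=lambda p:((p-np.array([220,90])+.5)*6-.5).round(0)
for dz in (0,-15,-20,-25):
  print(dz,[ (sx,sy,cp(proj(s,T+A.apply([sx,sy,dz]))).tolist()) for sx,sy in((20,-16),(-20,-16),(-20,16),(0,0))])
for z in (52,132): print("tube",cp(proj(s,[448,-255.5,z])))
E
```

```text
0 [(20, -16, [328.0, 441.0]), (-20, -16, [424.0, 418.0]), (-20, 16, [388.0, 385.0]), (0, 0, [358.0, 413.0])]
-15 [(20, -16, [326.0, 405.0]), (-20, -16, [422.0, 382.0]), (-20, 16, [386.0, 350.0]), (0, 0, [357.0, 377.0])]
-20 [(20, -16, [325.0, 393.0]), (-20, -16, [422.0, 370.0]), (-20, 16, [386.0, 338.0]), (0, 0, [356.0, 365.0])]
-25 [(20, -16, [325.0, 381.0]), (-20, -16, [421.0, 358.0]), (-20, 16, [385.0, 326.0]), (0, 0, [355.0, 353.0])]
tube [370. 699.]
tube [359. 526.]
```

The tips fit a constant +20 mm height offset, with x and y agreeing to about 1 mm. I'll centre on the long tube and descend until the tips are at a true height of about 85 mm (reported 65).

Emit:
{"op": "servo_tool", "data": {"plan": [[[0, -0.3, -0.5], [-1, 7, 5], 40], [[0, 0, 0], [0, 0, 14], 40], [[0, 0, 0], [0, 0, 16], 40], [[0, 0, 0], [0, 0, 16], 40], [[0, 0, 0], [0, 0, 16], 40], [[0, 0, 0], [0, 0, 16], 40], [[0, 0, 0], [0, 0, 14], 40], [[0, 0, 0], [0, 0, 10], 40], [[0, 0, 0], [0, 0, 6], 40], [[0, 0, 0], [0, 0, 0], 40]]}}

```text
time_s: 16.0
ee_pos: [444.7, -255.5, 61.8]
ee_rot: [180.0, 0.3, -14.4]
force: [-0.7, -0.5, 0.2]
gripper_width: 39.9
```

```bash
python3 - <<'E'
from look import *
st=env.state();ps(st); print(rel(st,[448,-255.5,65],[180,0,-14.4])); grab(11)
crop("scene",11,220,120,110,100,7,"s11")
E
```

```text
16.0 [ 444.7 -255.5   61.8] [179.98   0.33 -14.44] F [-0.74 -0.46  0.2 ] w 39.9
(array([ 0.02,  0.33, -0.04]), array([ 3.2, -0.8, -3.2]))
```

View pics/s11.png

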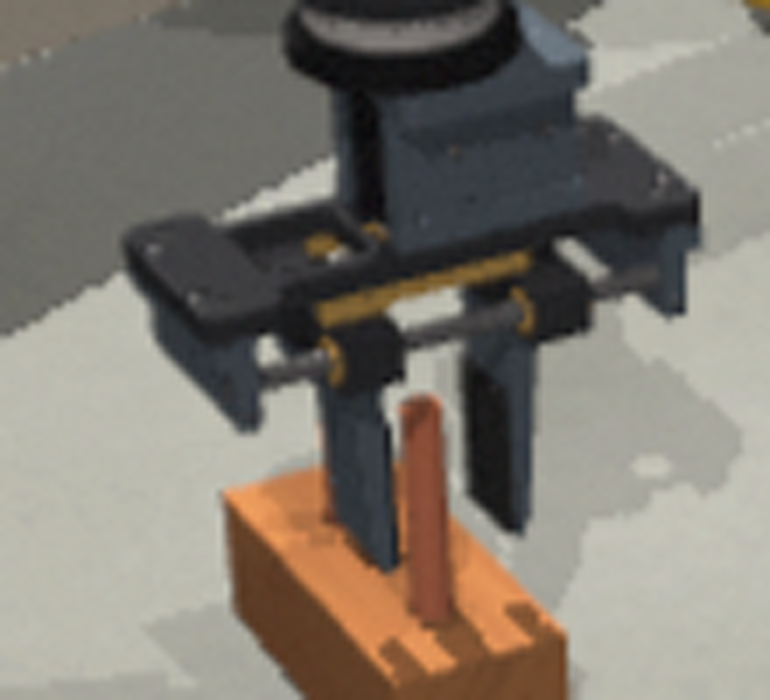

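Emit:
{"op": "servo_tool", "data": {"plan": [[[0, 0.3, 0], [3, -0.5, -1], 40], [[0, 0, 0], [0, 0, 0], 40], [[0, 0, 0], [0, 0, 0], 40], [[0, 0, 0], [0, 0, 0], 30], [[0, 0, 0], [0, 0, 0], 24], [[0, 0, 0], [0, 0, 0], 20], [[0, 0, 0], [0, 0, 0], 17], [[0, 0, 0], [0, 0, 0], 12], [[0, 0, 0], [0, 0, 0], 8], [[0, 0, 0], [0, 0, 0], 8]], "squeeze": 30}}

```text
time_s: 17.35
ee_pos: [448.6, -256.3, 64.8]
ee_rot: [179.9, -0.1, -14.4]
force: [-0.4, -0.1, 0.4]
gripper_width: 14.7
```

```bash
python3 - <<'E'
from look import *
st=env.state();ps(st); print(st["torque"].round(2))
E
```

```text
17.35 [ 448.6 -256.3   64.8] [ 1.7991e+02 -1.4000e-01 -1.4420e+01] F [-0.37 -0.06  0.4 ] w 14.7
[-0.11  0.2   0.01]
```

It's holding the tube at 14.7 mm. I'll lift straight up and then move towards the mouth.

Emit:
{"op": "servo_tool", "data": {"plan": [[[0, 0, 0], [0, 0, -10], 8], [[0, 0, 0], [0, 0, -22], 8], [[0, 0, 0], [0, 0, -30], 8], [[0, 0, 0], [0, 0, -35], 8], [[0, 0, 0], [0, 0, -35], 8], [[0, 0, 0], [0, 0, -30], 8], [[0, 0, 0], [8, -35, -6], 8], [[0, 0, 0], [11, -50, 0], 8], [[0, 0, 0], [11, -50, 0], 8], [[0, 0, 0], [11, -50, 0], 8]], "squeeze": 35}}

```text
time_s: 18.6
ee_pos: [538.1, -86.1, 245.5]
ee_rot: [179.8, -0.9, -14.9]
force: [1.2, -0.5, 0.3]
gripper_width: 14.7
```

```bash
python3 - <<'E'
from look import *
st=env.state();ps(st); print(rel(st,[578.3,4.6,230],[180,0,-14.4]))
E
```

```text
18.6 [538.1 -86.1 245.5] [179.85  -0.87 -14.86] F [ 1.25 -0.5   0.26] w 14.7
(array([ 0.15, -0.87, -0.46]), array([ 15.4, -98. ,  15.5]))
```

Emit:
{"op": "servo_tool", "data": {"plan": [[[0, 0, 0], [4, -30, 0], 8], [[0, 0, 0], [4, -26, 0], 8], [[0, 0, 0], [4, -20, 3], 8], [[0, 0, 0], [3, -12, 5], 8], [[0, 0, 0], [0, -6, 5], 8], [[0, 0, 0], [0, 0, 3], 8], [[0, 0, 0], [0, 0, 0], 8], [[0, 0, 0], [0, 0, 0], 8], [[0, 0, 0], [0, 0, 0], 8], [[0, 0, 0], [0, 0, 0], 8]]}}

```text
time_s: 19.85
ee_pos: [578.9, 4.7, 230.7]
ee_rot: [179.8, -1.0, -14.8]
force: [-0.9, 0.4, -1.4]
gripper_width: 14.3
```

```bash
python3 - <<'E'
from look import *
st=env.state();ps(st); print(rel(st,[578.3,4.6,205],[180,0,-14.4])); grab(12)
crop("scene",12,265,180,100,90,8,"s12"); crop("top",12,265,190,100,80,8,"t12")
s=load("scene",12);cp=lambda p:((p-np.array([265,180])+.5)*8-.5).round(0)
A=R.from_euler("xyz",st["ee_rot"],degrees=True)
print("tube bottom pred",cp(proj(s,st["ee_pos"]+A.apply([0,0,52.8]))),"mouth",cp(proj(s,[578.3,4.6,143])))
E
```

```text
19.85 [578.9   4.7 230.7] [179.83  -1.04 -14.75] F [-0.85  0.44 -1.41] w 14.3
(array([ 0.18, -1.04, -0.36]), array([-1. ,  0.2, 25.6]))
tube bottom pred [381. 376.] mouth [389. 493.]
```

View pics/s12.png

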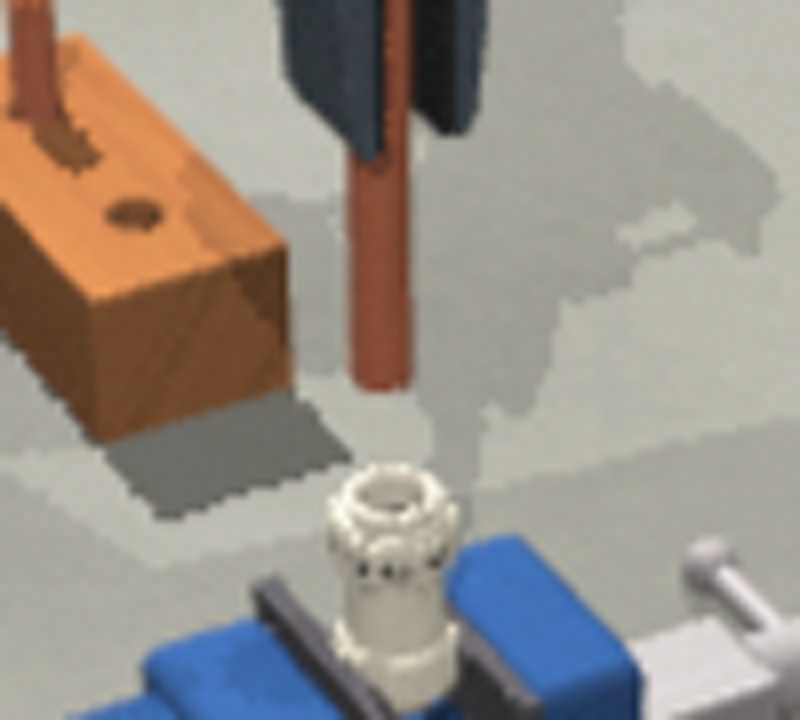

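View pics/t12.png

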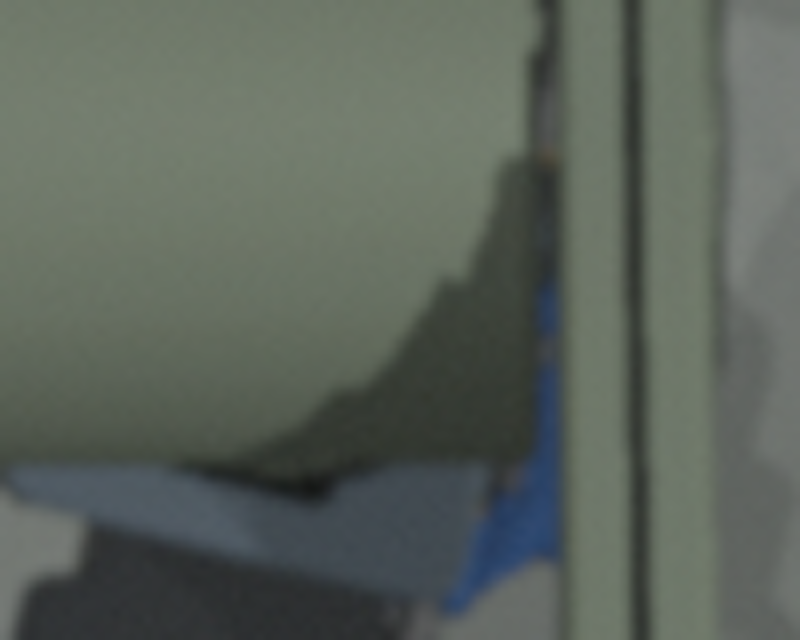

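The tube's lower end is at about pixel (312.2,226.5) in the scene view, matching the prediction, and the mouth is at (313.3,241.2). I'll correct the 1° tilt, centre, and lower until the end is about 8 mm above the rim.

Emit:
{"op": "servo_tool", "data": {"plan": [[[0.2, -1, -0.3], [-1, 0, 0], 8], [[0, 0, 0], [0, 0, 3], 8], [[0, 0, 0], [0, 0, 5], 8], [[0, 0, 0], [0, 0, 5], 8], [[0, 0, 0], [0, 0, 5], 8], [[0, 0, 0], [0, 0, 4], 8], [[0, 0, 0], [0, 0, 2], 8], [[0, 0, 0], [0, 0, 0], 8], [[0, 0, 0], [0, 0, 0], 8], [[0, 0, 0], [0, 0, 0], 8]]}}

```text
time_s: 21.2
ee_pos: [577.8, 5.2, 204.7]
ee_rot: [-180.0, 0.0, -14.4]
force: [0.1, -0.7, -0.9]
gripper_width: 14.4
```

```bash
python3 - <<'E'
from look import *
st=env.state();ps(st); print(rel(st,[578.3,4.6,205],[180,0,-14.4])); f=env.grab_frame("scene")
cv2.imwrite("pics/scene13.png",f["pixels"][:,:,::-1])
crop("scene",13,285,200,60,60,12,"s13")
s=f;cp=lambda p:((p-np.array([285,200])+.5)*12-.5).round(0)
A=R.from_euler("xyz",st["ee_rot"],degrees=True)
print("tube bottom pred",cp(proj(s,st["ee_pos"]+A.apply([0,0,52.8]))),"mouth",cp(proj(s,[578.3,4.6,143])), "tip-level", cp(proj(s,st["ee_pos"]+A.apply([0,0,-20]))))
E
```

```text
21.2 [577.8   5.2 204.7] [-1.7996e+02  5.0000e-02 -1.4420e+01] F [ 0.1  -0.7  -0.93] w 14.4
(array([-0.04,  0.05, -0.02]), array([ 0.6,  0.5, -0.3]))
tube bottom pred [347. 455.] mouth [343. 500.] tip-level [339.  71.]
```

View pics/s13.png

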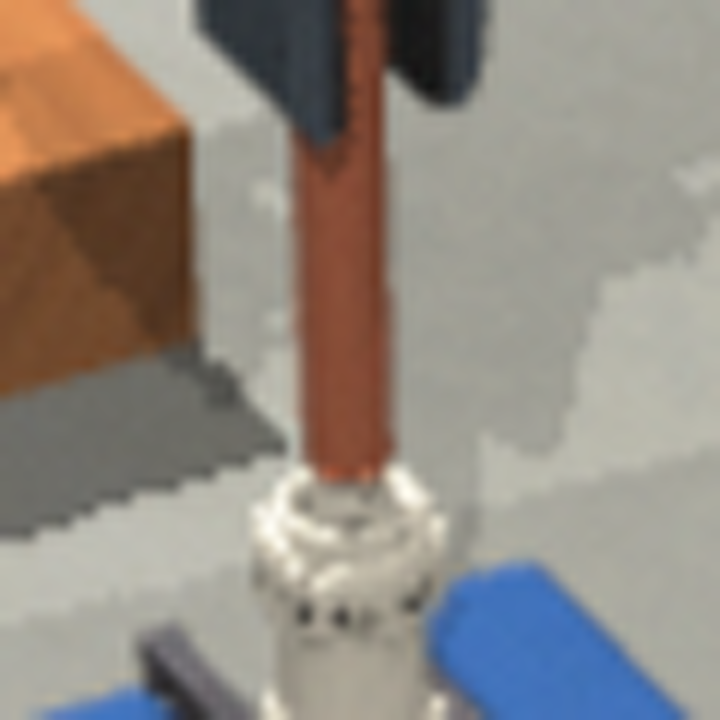

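The tube is centred over the mouth in the scene view (tube pixel column about 313.9, bore about 313.8). I'll descend gently into the lead-in.

Emit:
{"op": "servo_tool", "data": {"plan": [[[0, 0, 0], [0.3, 0.2, 1.5], 8], [[0, 0, 0], [0, 0, 1.5], 8], [[0, 0, 0], [0, 0, 1.5], 8], [[0, 0, 0], [0, 0, 1.5], 8], [[0, 0, 0], [0, 0, 1.5], 8], [[0, 0, 0], [0, 0, 1.2], 8], [[0, 0, 0], [0, 0, 1.2], 8], [[0, 0, 0], [0, 0, 1.2], 8], [[0, 0, 0], [0, 0, 1.2], 8], [[0, 0, 0], [0, 0, 1.2], 8]]}}

```text
time_s: 22.5
ee_pos: [578.7, 5.6, 191.1]
ee_rot: [-179.9, -0.1, -14.4]
force: [-0.1, 1.0, 0.3]
gripper_width: 14.4
```

```bash
python3 - <<'E'
from look import *
st=env.state();ps(st); print(st["torque"].round(2))
E
```

```text
22.5 [578.7   5.6 191.1] [-1.7986e+02 -6.0000e-02 -1.4420e+01] F [-0.09  1.02  0.29] w 14.4
[ 0.06  0.06 -0.02]
```

Emit:
{"op": "servo_tool", "data": {"plan": [[[-0.1, 0, 0], [-0.2, 0.5, 0.6], 8], [[0, 0, 0], [0, 0, 0.6], 8], [[0, 0, 0], [0, 0, 0.6], 8], [[0, 0, 0], [0, 0, 0.6], 8], [[0, 0, 0], [0, 0, 0.6], 8], [[0, 0, 0], [0, 0, 0.6], 8], [[0, 0, 0], [0, 0, 0.6], 8], [[0, 0, 0], [0, 0, 0.6], 8], [[0, 0, 0], [0, 0, 0.6], 8], [[0, 0, 0], [0, 0, 0], 8]]}}

```text
time_s: 23.75
ee_pos: [578.8, 5.6, 186.1]
ee_rot: [-179.9, -0.1, -14.4]
force: [-0.8, 0.3, 2.0]
gripper_width: 14.5
```

```bash
python3 - <<'E'
from look import *
st=env.state();ps(st); print(st["torque"].round(2)); f=env.grab_frame("scene")
cv2.imwrite("pics/scene14.png",f["pixels"][:,:,::-1])
crop("scene",14,285,200,60,60,12,"s14");ps(env.state())
E
```

```text
23.75 [578.8   5.6 186.1] [-1.799e+02 -1.200e-01 -1.443e+01] F [-0.81  0.34  2.02] w 14.5
[0.14 0.06 0.01]
23.8 [578.8   5.6 186.1] [-1.799e+02 -1.100e-01 -1.443e+01] F [0.01 1.11 2.2 ] w 14.2
```

View pics/s14.png

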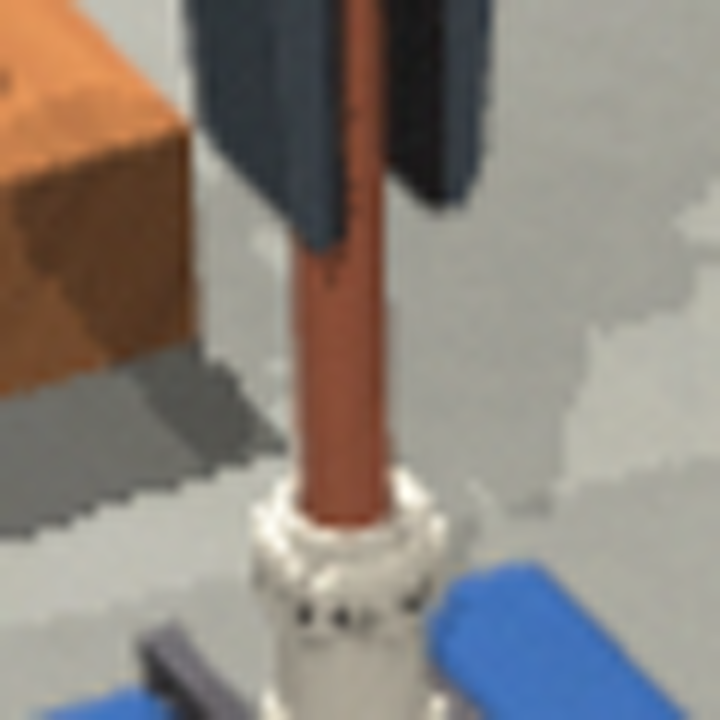

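The tube has entered the bore (its lower end is hidden behind the rim at pixel (313.8,243.5)). Depth is about 10 mm and Fz has begun to rise at the seal. I'll continue at about 5 mm/s.

Emit:
{"op": "servo_tool", "data": {"plan": [[[0, 0, 0], [0, 0, 0.6], 8], [[0, 0, 0], [0, 0, 0.6], 8], [[0, 0, 0], [0, 0, 0.6], 8], [[0, 0, 0], [0, 0, 0.6], 8], [[0, 0, 0], [0, 0, 0.6], 8], [[0, 0, 0], [0, 0, 0.6], 8], [[0, 0, 0], [0, 0, 0.6], 8], [[0, 0, 0], [0, 0, 0.6], 8], [[0, 0, 0], [0, 0, 0.6], 8], [[0, 0, 0], [0, 0, 0.6], 8]]}}

```text
time_s: 25.05
ee_pos: [578.8, 5.7, 185.6]
ee_rot: [-179.8, -0.4, -14.4]
force: [-1.5, 0.6, 5.7]
gripper_width: 14.3
```

```bash
python3 - <<'E'
from look import *
st=env.state();ps(st); print(st["torque"].round(2))
E
```

```text
25.05 [578.8   5.7 185.6] [-179.84   -0.35  -14.43] F [-1.46  0.62  5.7 ] w 14.3
[0.17 0.39 0.01]
```

Stalling on 0.6 mm steps gives 5.7 N, so the servo stiffness is roughly 10 N/mm. I'll use slightly larger steps (about 1.1 mm, about 10 N at most) to pass the seal.

Emit:
{"op": "servo_tool", "data": {"plan": [[[0, -0.3, 0], [-0.3, 0.3, 0.9], 8], [[0, 0, 0], [0, 0, 1], 8], [[0, 0, 0], [0, 0, 1], 8], [[0, 0, 0], [0, 0, 1], 8], [[0, 0, 0], [0, 0, 1], 8], [[0, 0, 0], [0, 0, 1.1], 8], [[0, 0, 0], [0, 0, 1.1], 8], [[0, 0, 0], [0, 0, 1.1], 8], [[0, 0, 0], [0, 0, 1.1], 8], [[0, 0, 0], [0, 0, 1.1], 8]]}}

```text
time_s: 26.3
ee_pos: [578.9, 5.8, 185.2]
ee_rot: [-179.7, -0.5, -14.4]
force: [-1.4, 0.7, 8.2]
gripper_width: 14.3
```

```bash
python3 - <<'E'
from look import *
st=env.state();ps(st); print(st["torque"].round(2))
E
```

```text
26.3 [578.9   5.8 185.2] [-179.69   -0.5   -14.43] F [-1.45  0.71  8.15] w 14.3
[ 0.16  0.48 -0.03]
```

Emit:
{"op": "servo_tool", "data": {"plan": [[[-0.2, -0.4, 0], [-0.4, 0, 1.3], 8], [[0, -0.2, 0], [-0.2, 0, 1.5], 8], [[0, -0.2, 0], [-0.2, 0, 1.5], 8], [[0, 0, 0], [0, 0, 1.5], 8], [[0, 0, 0], [0, 0, 1.5], 8], [[0, 0, 0], [0, 0, 1.5], 8], [[0, 0, 0], [0, 0, 1.5], 8], [[0, 0, 0], [0, 0, 1.5], 8], [[0, 0, 0], [0, 0, 1.5], 8], [[0, 0, 0], [0, 0, 1.5], 8]]}}

```text
time_s: 27.55
ee_pos: [579.2, 5.9, 184.8]
ee_rot: [-179.7, -0.4, -14.4]
force: [-3.9, 1.0, 10.6]
gripper_width: 14.6
```

```bash
python3 - <<'E'
from look import *
st=env.state();ps(st); print(st["torque"].round(2)); f=env.grab_frame("scene")
cv2.imwrite("pics/scene15.png",f["pixels"][:,:,::-1])
crop("scene",15,285,200,60,60,12,"s15");ps(env.state())
E
```

```text
27.55 [579.2   5.9 184.8] [-179.74   -0.39  -14.43] F [-3.89  1.01 10.64] w 14.6
[ 0.22  0.74 -0.01]
27.6 [579.1   5.9 184.8] [-179.74   -0.39  -14.42] F [-0.52  1.46  9.03] w 14.3
```

View pics/s15.png

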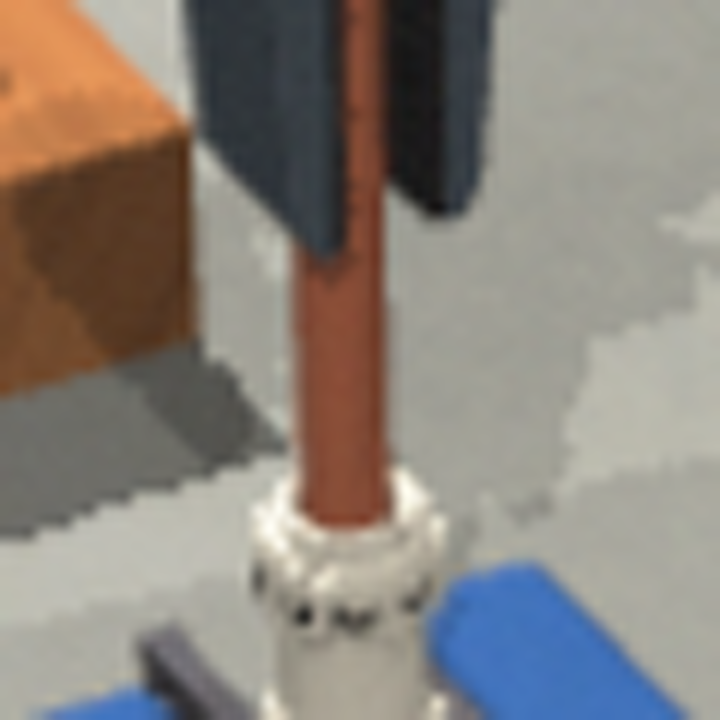

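Emit:
{"op": "servo_tool", "data": {"plan": [[[-0.2, -0.4, 0], [-0.6, 0.8, -0.5], 8], [[0, -0.2, 0], [-0.3, 0.4, 0], 8], [[0, 0, 0], [0, 0, 0], 8], [[0, 0, 0], [0, 0, 0], 8], [[0, 0, 0], [0, 0, 0], 8], [[0, 0, 0], [0, 0, 0], 8], [[0, 0, 0], [0, 0, 0], 8], [[0, 0, 0], [0, 0, 0], 8], [[0, 0, 0], [0, 0, 0], 8], [[0, 0, 0], [0, 0, 0], 8]]}}

```text
time_s: 28.85
ee_pos: [578.9, 5.7, 185.3]
ee_rot: [-179.8, 0.1, -14.4]
force: [-0.0, 2.5, 2.6]
gripper_width: 14.2
```

```bash
python3 - <<'E'
from look import *
st=env.state();ps(st); print(st["torque"].round(2)); print(rel(st,[578.3,4.6,184],[180,0,-14.4]))
E
```

```text
28.85 [578.9   5.7 185.3] [-1.7983e+02  1.3000e-01 -1.4430e+01] F [-0.04  2.46  2.57] w 14.2
[0.38 0.04 0.02]
(array([-0.17,  0.13, -0.03]), array([-0.3,  1.2,  1.3]))
```

Commanded sideways shifts barely move it and Fy pushes back, so the tube really is captive in the bore. I'll undo the y bias and press on with about 1.7 mm steps (about 13 N at most).

Emit:
{"op": "servo_tool", "data": {"plan": [[[-0.1, 0, 0], [0, -0.3, 1], 8], [[0, -0.1, 0], [-0.1, -0.1, 1.5], 8], [[0, -0.1, 0], [-0.1, 0, 1.7], 8], [[0, -0.1, 0], [-0.1, 0, 1.7], 8], [[0, -0.1, 0], [-0.1, 0, 1.7], 8], [[0, -0.1, 0], [-0.1, 0, 1.7], 8], [[0, -0.1, 0], [-0.1, 0, 1.7], 8], [[0, -0.1, 0], [-0.1, 0, 1.7], 8], [[0, -0.1, 0], [-0.1, 0, 1.7], 8], [[0, -0.1, 0], [-0.1, 0, 1.7], 8]]}}

```text
time_s: 30.1
ee_pos: [579.5, 5.8, 183.7]
ee_rot: [-179.8, 0.3, -14.4]
force: [-1.3, 2.2, 10.6]
gripper_width: 14.0
```

```bash
python3 - <<'E'
from look import *
st=env.state();ps(st); print(st["torque"].round(2)); print(rel(st,[578.3,4.6,184],[180,0,-14.4]))
E
```

```text
30.1 [579.5   5.8 183.7] [-179.84    0.29  -14.41] F [-1.26  2.22 10.58] w 14.0
[0.29 0.45 0.03]
(array([-0.16,  0.29, -0.01]), array([-0.9,  1.5, -0.3]))
```

Emit:
{"op": "servo_tool", "data": {"plan": [[[-0.1, 0.2, 0], [-0.1, -0.3, 1.8], 8], [[0, 0, 0], [-0.1, -0.1, 2.1], 8], [[0, 0, 0], [-0.1, -0.1, 2.2], 8], [[0, 0, 0], [-0.1, 0, 2.2], 8], [[0, 0, 0], [-0.1, 0, 2.2], 8], [[0, 0, 0], [-0.1, 0, 2.2], 8], [[0, 0, 0], [-0.1, 0, 2.0], 8], [[0, 0, 0], [-0.1, 0, 2.0], 8], [[0, 0, 0], [-0.1, 0, 2.0], 8], [[0, 0, 0], [-0.1, 0, 2.0], 8]]}}

```text
time_s: 31.35
ee_pos: [578.9, 6.1, 179.1]
ee_rot: [-179.9, -0.6, -14.4]
force: [-2.0, 1.0, 9.9]
gripper_width: 14.4
```

```bash
python3 - <<'E'
from look import *
st=env.state();ps(st); print(st["torque"].round(2)); print(rel(st,[579,5.8,184],[180,0,-14.4]));f=env.grab_frame("scene")
cv2.imwrite("pics/scene16.png",f["pixels"][:,:,::-1])
crop("scene",16,265,150,100,100,7,"s16");ps(env.state())
E
```

```text
31.35 [578.9   6.1 179.1] [-179.89   -0.6   -14.39] F [-1.97  0.97  9.95] w 14.4
[0.4  0.55 0.05]
(array([-0.11, -0.6 ,  0.01]), array([ 0.3,  0.2, -4.9]))
31.4 [578.8   6.1 179. ] [-179.88   -0.6   -14.39] F [-2.8   1.42 10.36] w 14.3
```

View pics/s16.png

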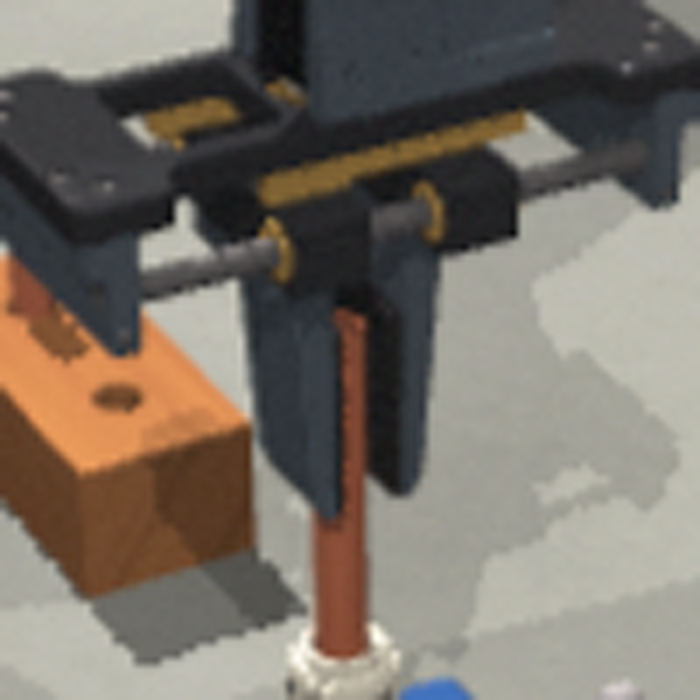

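```bash
python3 - <<'E'
from look import *
s=load("scene",12);cp=lambda p:((p-np.array([265,150])+.5)*7-.5).round(0)
A=R.from_euler("xyz",[-179.89,-.6,-14.39],degrees=True);T=np.array([578.9,6.1,179.1])
for d in(60,67.2,74): print(d,cp(proj(s,T+A.apply([0,0,-d]))))
E
```

```text
60 [338. 346.]
67.2 [337. 323.]
74 [337. 300.]
```

Emit:
{"op": "servo_tool", "data": {"plan": [[[0, -0.4, 0], [-0.2, -0.2, 2.0], 8], [[0, -0.1, 0], [-0.1, 0, 2.0], 8], [[0, 0, 0], [-0.1, 0, 2.0], 8], [[0, 0, 0], [-0.1, 0, 2.0], 8], [[0, 0, 0], [-0.1, 0, 2.0], 8], [[0, 0, 0], [-0.1, 0, 2.0], 8], [[0, 0, 0], [-0.1, 0, 2.0], 8], [[0, 0, 0], [-0.1, 0, 2.0], 8], [[0, 0, 0], [-0.1, 0, 2.0], 8], [[0, 0, 0], [-0.1, 0, 2.0], 8]]}}

```text
time_s: 32.65
ee_pos: [578.7, 6.1, 174.9]
ee_rot: [-179.8, -0.8, -14.4]
force: [-2.2, 1.5, 9.8]
gripper_width: 14.5
```

```bash
python3 - <<'E'
from look import *
st=env.state();ps(st); print(st["torque"].round(2)); print(rel(st,[579,5.8,184],[180,0,-14.4]))
E
```

```text
32.65 [578.7   6.1 174.9] [-179.81   -0.83  -14.36] F [-2.2   1.52  9.77] w 14.5
[ 0.39  0.59 -0.01]
(array([-0.19, -0.83,  0.04]), array([ 0.5,  0.2, -9.1]))
```

Emit:
{"op": "servo_tool", "data": {"plan": [[[-0.1, -0.4, 0], [0, -0.2, 2.0], 8], [[0, -0.3, 0], [0, -0.1, 2.0], 8], [[0, -0.2, 0], [0, 0, 2.0], 8], [[0, -0.1, 0], [-0.1, 0, 2.0], 8], [[0, -0.1, 0], [-0.1, 0, 2.0], 8], [[0, -0.1, 0], [-0.1, 0, 2.0], 8], [[0, -0.1, 0], [-0.1, 0, 2.0], 8], [[0, -0.1, 0], [-0.1, 0, 2.0], 8], [[0, -0.1, 0], [-0.1, 0, 2.0], 8], [[0, -0.1, 0], [-0.1, 0, 2.0], 8]]}}

```text
time_s: 33.9
ee_pos: [579.3, 6.0, 171.1]
ee_rot: [-179.8, 0.0, -14.3]
force: [-2.1, 1.9, 9.5]
gripper_width: 14.1
```

```bash
python3 - <<'E'
from look import *
st=env.state();ps(st); print(st["torque"].round(2)); print(rel(st,[579,5.8,184],[180,0,-14.4]))
E
```

```text
33.9 [579.3   6.  171.1] [-1.7984e+02  2.0000e-02 -1.4320e+01] F [-2.11  1.95  9.49] w 14.1
[ 0.32  0.5  -0.07]
(array([-0.16,  0.02,  0.08]), array([ -0.2,   0.2, -12.9]))
```

Emit:
{"op": "servo_tool", "data": {"plan": [[[-0.1, 0, 0], [-0.2, -0.2, 2.0], 8], [[0, -0.1, 0], [-0.1, -0.1, 2.0], 8], [[0, -0.1, 0], [-0.1, 0, 2.0], 8], [[0, -0.1, 0], [-0.1, 0, 2.0], 8], [[0, -0.1, 0], [-0.1, 0, 2.0], 8], [[0, -0.1, 0], [-0.1, 0, 2.0], 8], [[0, -0.1, 0], [-0.1, 0, 2.0], 8], [[0, -0.1, 0], [-0.1, 0, 2.0], 8], [[0, -0.1, 0], [-0.1, 0, 2.0], 8], [[0, -0.1, 0], [-0.1, 0, 2.0], 8]]}}

```text
time_s: 35.15
ee_pos: [579.4, 6.0, 167.2]
ee_rot: [-179.9, 0.2, -14.3]
force: [-1.5, 2.5, 10.6]
gripper_width: 14.7
```

```bash
python3 - <<'E'
from look import *
st=env.state();ps(st); print(st["torque"].round(2)); print(rel(st,[579,5.8,184],[180,0,-14.4]))
E
```

```text
35.15 [579.4   6.  167.2] [-1.7987e+02  1.7000e-01 -1.4290e+01] F [-1.53  2.47 10.61] w 14.7
[0.31 0.52 0.02]
(array([-0.13,  0.17,  0.11]), array([ -0.3,   0.3, -16.8]))
```

Emit:
{"op": "servo_tool", "data": {"plan": [[[-0.1, 0.1, 0], [-0.2, -0.2, 2.0], 8], [[0, 0, 0], [-0.1, -0.1, 2.0], 8], [[0, -0.1, 0], [-0.1, -0.1, 2.0], 8], [[0, -0.1, 0], [-0.1, 0, 2.0], 8], [[0, -0.1, 0], [-0.1, 0, 2.0], 8], [[0, -0.1, 0], [-0.1, 0, 2.0], 8], [[0, -0.1, 0], [-0.1, 0, 2.0], 8], [[0, -0.1, 0], [-0.1, 0, 2.0], 8], [[0, -0.1, 0], [-0.1, 0, 2.0], 8], [[0, -0.1, 0], [-0.1, 0, 2.0], 8]]}}

```text
time_s: 36.4
ee_pos: [579.4, 6.1, 166.0]
ee_rot: [-179.9, 0.0, -14.2]
force: [-1.7, 2.5, 12.4]
gripper_width: 14.2
```

```bash
python3 - <<'E'
from look import *
st=env.state();ps(st); print(st["torque"].round(2)); print(rel(st,[579,5.8,184],[180,0,-14.4]))
E
```

```text
36.4 [579.4   6.1 166. ] [-1.7991e+02  4.0000e-02 -1.4250e+01] F [-1.7   2.49 12.44] w 14.2
[0.27 0.63 0.02]
(array([-0.09,  0.04,  0.15]), array([ -0.3,   0.4, -18. ]))
```

Progress has stopped at a depth of about 30 mm with the force rising, probably on the stop. I'll confirm with a slightly firmer press, capped at about 18 N.

Emit:
{"op": "servo_tool", "data": {"plan": [[[-0.1, 0, 0], [-0.1, -0.2, 2.0], 8], [[0, 0, 0], [-0.1, -0.1, 2.3], 8], [[0, 0, 0], [-0.1, 0, 2.5], 8], [[0, 0, 0], [-0.1, 0, 2.5], 8], [[0, 0, 0], [-0.1, 0, 2.5], 8], [[0, 0, 0], [-0.1, 0, 2.5], 8], [[0, 0, 0], [-0.1, 0, 2.5], 8], [[0, 0, 0], [-0.1, 0, 2.5], 8], [[0, 0, 0], [-0.1, 0, 2.5], 8], [[0, 0, 0], [-0.1, 0, 2.5], 8]]}}

```text
time_s: 37.65
ee_pos: [578.8, 6.3, 166.0]
ee_rot: [-179.9, -0.9, -14.2]
force: [-2.8, 2.0, 14.3]
gripper_width: 14.3
```

```bash
python3 - <<'E'
from look import *
st=env.state();ps(st); print(st["torque"].round(2)); f=env.grab_frame("scene");st=env.state();ps(st)
cv2.imwrite("pics/scene17.png",f["pixels"][:,:,::-1])
crop("scene",17,265,150,100,100,7,"s17")
s=f;cp=lambda p:((p-np.array([265,150])+.5)*7-.5).round(0)
A=R.from_euler("xyz",st["ee_rot"],degrees=True)
for d in(60,67.2,74): print(d,cp(proj(s,st["ee_pos"]+A.apply([0,0,-d]))))
E
```

```text
37.65 [578.8   6.3 166. ] [-179.89   -0.89  -14.21] F [-2.76  2.02 14.31] w 14.3
[0.34 0.95 0.  ]
37.7 [578.8   6.3 166. ] [-179.89   -0.89  -14.21] F [-2.89  1.   15.74] w 14.4
60 [340. 389.]
67.2 [340. 365.]
74 [340. 343.]
```

View pics/s17.png

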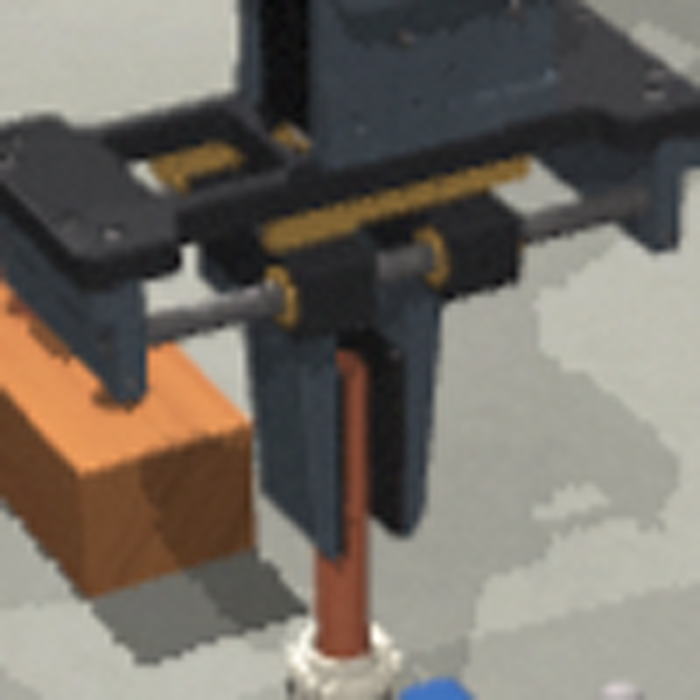

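The height stayed at exactly 166.0 while force rose from 12.4 to 15.7 N, and the tube has not slipped in the pads (tip-to-top spacing in the picture is unchanged). It is home on the stop. I'll relax the load, straighten and let go.

Emit:
{"op": "servo_tool", "data": {"plan": [[[0, -0.4, 0], [0, 0, 0], 8], [[0, -0.2, 0], [0, 0, 0], 8], [[0, 0, 0], [0, 0, 0], 8], [[0, 0, 0], [0, 0, 0], 8], [[0, 0, 0], [0, 0, 0], 18], [[0, 0, 0], [0, 0, 0], 24], [[0, 0, 0], [0, 0, 0], 32], [[0, 0, 0], [0, 0, 0], 40], [[0, 0, 0], [0, 0, 0], 40], [[0, 0, 0], [0, 0, 0], 40]]}}

```text
time_s: 38.95
ee_pos: [576.9, 4.5, 163.6]
ee_rot: [179.8, -0.0, -14.2]
force: [-0.1, 0.8, 0.5]
gripper_width: 40.3
```

```bash
python3 - <<'E'
from look import *
st=env.state();ps(st); print(st["torque"].round(2)); f=env.grab_frame("scene")
cv2.imwrite("pics/scene18.png",f["pixels"][:,:,::-1])
crop("scene",18,265,150,100,100,7,"s18")
E
```

```text
38.95 [576.9   4.5 163.6] [ 1.7983e+02 -1.0000e-02 -1.4180e+01] F [-0.11  0.84  0.5 ] w 40.3
[-0.09  0.06  0.  ]
```

View pics/s18.png

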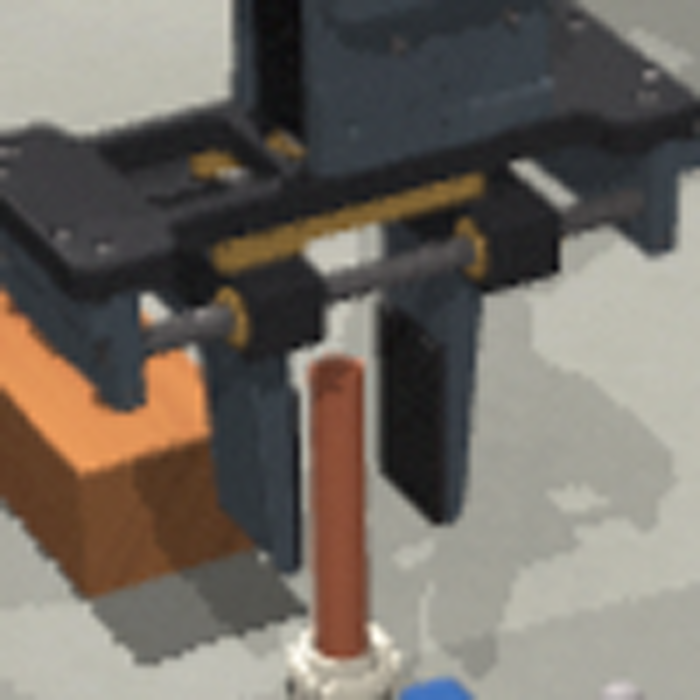

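The tube stands free and upright in the coupling (top at pixel (313,202)). I'll retreat straight up.

Emit:
{"op": "servo_tool", "data": {"plan": [[[0, 0, 0], [1.5, 0, -10], 40], [[0, 0, 0], [0, 0, -20], 40], [[0, 0, 0], [0, 0, -25], 40], [[0, 0, 0], [0, 0, -25], 40], [[0, 0, 0], [0, 0, -25], 40], [[0, 0, 0], [0, 0, -25], 40], [[0, 0, 0], [-30, -30, -10], 40], [[0, 0, 0], [-40, -40, 0], 40], [[0, 0, 0], [-40, -40, 0], 40], [[0, 0, 0], [-40, -40, 0], 40]]}}

```text
time_s: 40.25
ee_pos: [471.5, 189.0, 314.5]
ee_rot: [-179.9, -0.6, -14.6]
force: [0.8, 0.6, 0.0]
gripper_width: 40.0
```

```bash
python3 - <<'E'
from look import *
st=env.state();ps(st); o=grab(19)
crop("scene",19,230,150,130,100,6,"s19"); crop("top",19,130,150,340,180,2.3,"t19")
E
```

```text
40.25 [471.5 189.  314.5] [-179.91   -0.6   -14.62] F [0.8  0.56 0.02] w 40.0
```

View pics/s19.png

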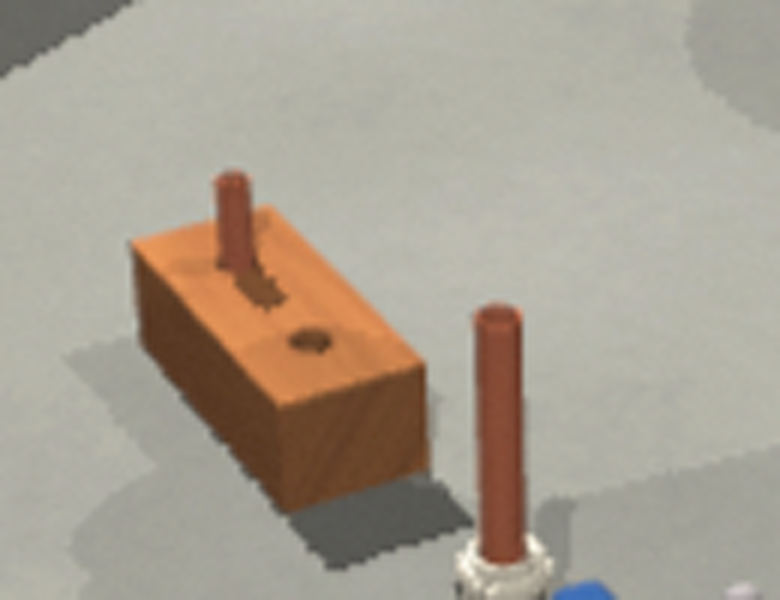

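View pics/scene19.png

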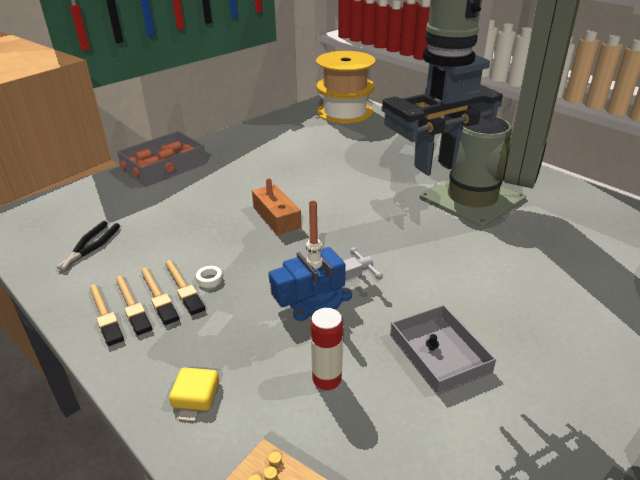

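View pics/t19.png

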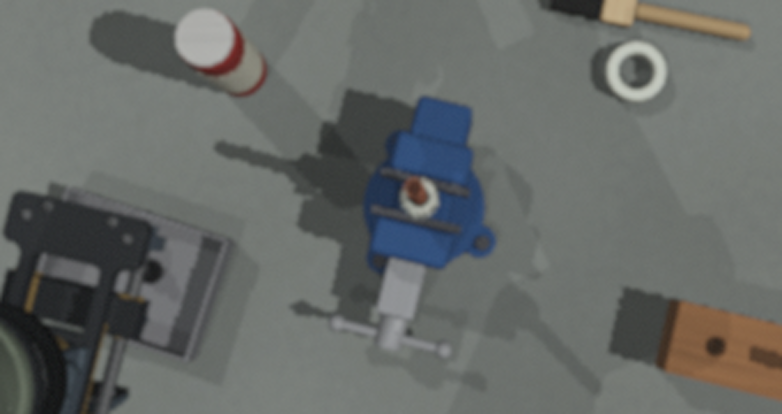

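```bash
python3 - <<'E'
from look import *
s,t=load("scene",19),load("top",19)
print(tri(s,(230+498.5/6-.5,150+313.5/6-.5),t,(130+413.5/2.3-.5,150+184/2.3-.5)))
ps(env.state())
E
```

```text
(array([581.0259052 ,   6.40962631, 234.60506329]), np.float64(2.769974662592261))
40.35 [469.7 191.6 314.9] [-179.82   -0.5   -14.23] F [ 0.83 -0.58  0.04] w 39.8
```

```bash
python3 - <<'E'
from workcell import env
print(env.job_done())
E
```

```text
the job is handed in; nothing more can be done
None
```

I took the plug out of the coupling and stood it upright in the tray. Then I pushed the longer tube down past the seal onto its stop, let it go, and handed the job in at about 40 s.

**On the stop:**
- **Seal drag:** the tube slid at about 3 mm/s against about 10 N, slightly over the 4–9 N given. Side load between tube and bore probably added to it.
- **Stall:** it stopped at about 30 mm by the arm's reading. A slightly firmer push did not move it at all, and the force there reached about 16 N.
- **Force readings:** I only saw the force at the end of each move, so brief peaks in between went unseen.

**Last checks:**
- **Tube:** the final pictures show it free-standing and upright. Triangulating its top gave a depth of about 28 mm, where the arm had read 30. The two views missed each other by 2.8 mm, so I count that as agreement.
- **Plug, short tube, can and tape:** the plug is in the tray. The short tube, can and tape look as they did at the start. The gripper is clear of everything.

**What disagreed:**
- **Gripper height:** the fingertips showed about 20 mm higher in the pictures than the reported TCP, so I worked with that offset.
- **First grasp:** my first close on the plug stopped at 22.9 mm, most likely on its flange. I reopened, raised about 6 mm and gripped it properly.
- **Coupling position:** it turned out about 1 mm from where I had measured it. When I opened the fingers the arm sprang about 2–3 mm, so there had been some side load on the tube.

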